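Load and run in the bench wire winder

ROBOT

A 6-joint arm with a two-finger parallel gripper is mounted at the origin on a cart in front of the work surface, level with it; the furniture and walls round the work are solid. World frame = base frame: x ahead of the robot, y to its left, z up, the work surface at z = 0. Lengths are in m, angles in rad, forces in N, time in s.
With the tool pointing down it reaches from about 0.35 to 0.975 m from the base axis. Payload 4.9 kg.
Tool frame: the origin (TCP) lies midway between the tips of the shut fingers; the grasp point (between the pads) lies 19 mm behind it; z points along the fingers, y is the line along which they close (so a half turn about z gives the same grasp; the last joint's range is limited). The gripper opens to 85 mm and grips with 20 to 120 N. Pads are 22 mm wide; open, the fingers measure 114 mm over their backs; the gripper's body (76 mm by 85 mm) begins 54 mm behind the grasp point. The pads swing forward as they close: fully open they stand 13 mm farther back than shut.
Start: joints at [-1.246, 0.053, 1.613, -0, 1.476, -0.119], TCP at [0.268, -0.564, 0.231] pointing down, gripper open.
Joint ranges: [-3.01, 3.01], [-1.01, 2.22], [0.06, 2.58], [-1.02, 4.17], [0.09, 2.62], [-3.14, 3.14]. Speed limits (rad/s): [2.57, 2.57, 3.14, 3.14, 3.14, 3.14].

INTERFACE

Orientations are given as a unit quaternion [w, x, y, z].
In Python, from plant import state, grab_frame, camera_info, job_done, spot_in, masks_of, pinpoint gives the robot as it stands.
- The arm moves only by the shell command python3 -m handwheel 'ROWS' [OPENING]. ROWS is JSON, a list that holds one entry, the list of rows, each a list of 6 numbers: the shift along the world's x, y, z in m, then the turn, a rotation vector about the world's x, y, z in degrees. In form: [[[tx, ty, tz, ax, ay, az], ...]]. A call has 1 to 20 rows; each row shifts and turns the commanded pose from where the row before left it; what a row does not reach is not made up. A row lasts 1/12 s, in which the tool goes at most 41.7 mm and 7.16 degrees, less where a joint would pass 70% of its speed; a pose out of reach is approached as far as the arm can. A call is refused whole if a number of a shift passes 0.0417 or a number of a turn 7.16, either way. A call with a gripper value outside its range is refused whole. OPENING is the opening, from 0 (shut) to 1 (fully open), set as the call begins (- or left out, the last holds). The fingers move at their own pace and stop on an object; the grip force is fixed at half the most. Time passes only in rows, so rows that do not move let the fingers close. It gives the time, the measured TCP pose, the force, the opening and the grip force at its end, in the units of the state.
- state(): the state, without advancing time (a new reading comes with each control period).
- grab_frame(name): name is "scene" or "side" or "wrist"; returns (picture, depth): 400x640x3 uint8, blue, green, red; 400x640 float32, m along the optical axis (not along the pixel's ray), 0 where there is no reading.
- camera_info(name): a dict with "fx", "fy", "cx", "cy" (pixels), "distortion" ([k1, k2, p1, p2, k3] as OpenCV has them; the pictures are not rectified), "T" (4x4, takes a point from camera to world coordinates). Camera axes: x right, y up, looking along -z (the intrinsics and any distortion apply to the point x, -y, -z); pixel columns grow to the right and rows downward; lengths in m; the calibration is good to about 2 mm. A picture is of the moment at which its call begins: read the wrist's pose just before it. camera_info takes no time and is no camera call; for the wrist camera it gives the pose at the moment of the call.
- job_done(): hands the job in; it is judged then, once.
Trained networks look in the newest picture that a camera, given by its name, has taken for a name from the list of things; names that differ only in an ending like _2 or _b are one class to them, and where a whole thing is asked for, a point or a joint stands for the part that bears it (a point fixed in the world has none). Each returns a list of dicts, best first, with "conf" (0 to 1); they miss things now and then, are a little off and sometimes report something else, mostly with a low value. They report only what shows in the picture. A call takes as long as a camera call.
- spot_in(camera, thing): "box" ([left, top, width, height] in pixels, round what is visible of it).
- masks_of(camera, thing): "region" (400x640 bool, what is visible of it) and "box" ([left, top, width, height] in pixels, round what is visible of it).
- pinpoint(camera, thing): "position" ([column, row] in pixels: a listed point, or the origin of a listed thing).
The state is a dict: "time": time; "joint_pos": joint angles; "joint_vel": joint speeds; "joint_efforts": joint torques, N m; "tool_pos": TCP position; "tool_rot": TCP orientation; "contact_force": force on the tool from outside, world axes, zero at the start; "ft_torque": the same for the moment, N m; "gripper_width": opening from 0.0 (shut) to 1.0 (fully open); "grasp_force": force on a finger pad.
Only numpy, scipy, OpenCV 4.12 (cv2) and the standard library are available. Lean on these libraries where they do the work, as an engineer would, in place of code of your own. Each camera call takes 0.05 s, during which the arm holds its last target. There are 200 camera calls.

TASK

Load the bench winder: thread the aluminium spacer onto its upright spindle, then every reel of wire on the desk with the widest at the bottom and the narrowest at the top, then the steel collar on top of the reels to retain them. With all that in place, hold the large jog button fully down for at least 3 seconds without letting up and let it go, then do the same with the small jog button for at least 2 seconds. Finally lift the collar off the spindle and lay it flat back on the cork mat, leaving spacer and reels stacked on the spindle, and do not knock over any of the bottles, the flask or the spice jar.

Things in the scene. Friction and masses are not known exactly. Their poses are not given: they have to be found in the camera images.
- hub_seat (a point): Centre of the seat of the bench winder: the top face of its hub, on the axis of the upright spindle; z points up along the spindle. The winder is fixed: a grey painted case 100 x 100 mm whose top is 38 mm above the desk, a flange 48 mm wide and 2 to 3 mm high on it, then the hub, 34 mm in diameter, whose top (this point) is 48 mm above the desk. The bright steel spindle is 11 mm in diameter and stands 64 mm above this point; its last 7 mm are a cone.
- spindle_tip (a point): Tip of the spindle, 64 mm above hub_seat and 112 mm above the desk.
- reel_a_mid (a point): Centre (half-way up, on the bore axis) of the widest reel: a full reel of copper wire, white flanges with a little copper showing between them, 64 mm outer diameter, 14 mm high, 16 mm bore right through; its z axis is the bore. It is rigid. All reels look alike but for their width; 2 or 3 of the four are present (an absent one has no pose). Starts flat on the desk, 94 g nominal. Either face may be up.
- reel_b_mid (a point): The same, reel of 56 mm outer diameter, 14 mm high, 16 mm bore; may be absent.
- reel_c_mid (a point): The same, reel of 48 mm outer diameter, 14 mm high, 16 mm bore; may be absent.
- reel_d_mid (a point): The same, the narrowest reel, 40 mm outer diameter, 14 mm high, 16 mm bore; may be absent.
- spacer_mid (a point): Centre of the plain aluminium spacer ring: 40 mm outer diameter, 8 mm high, 16 mm bore; z axis is the bore. Starts flat on the cork mat. 40 g.
- collar_mid (a point): Centre of the knurled steel retaining collar: 32 mm outer diameter, 14 mm high, 16 mm bore right through; it simply slips over the spindle and rests on the top reel. z axis is the bore. Starts flat on the cork mat. 60 g.
- mat_top (a point): Centre of the top face of the fixed cork mat, 90 mm (its x) by 120 mm (its y), 3 mm thick, lying on the desk.
- jog_large_top (a point): Centre of the top of the large jog button, 40 mm in diameter, on the fixed grey jog box (70 x 130 mm, 36 mm high). It moves straight down with this point. The buttons stand 66 mm apart, centre to centre. When up, this point is 59 mm above the desk; a steel bezel 56 mm wide and 12 mm high stands round the button. A heavy vacuum pump, 160 mm high, stands on the desk between the jog box and mat on one side and the winder on the other.
- jog_large (a joint): Travel of the large jog button, m: 0 up, 0.007 fully down. Its spring returns it at once; about 5 N hold it fully down. It counts as held down beyond 0.0045.
- jog_small_top (a point): Centre of the top of the small jog button, 22 mm in diameter, on the same box. When up, this point is 59 mm above the desk.
- jog_small (a joint): Travel of the small jog button, m: 0 up, 0.007 fully down, spring return, about 4 N. It counts as held down beyond 0.0045.
- flat_flask: Bystander: loose small flat-bottomed glass flask, 73 mm wide, 121 mm high; origin at the centre of its underside, z up.
- small_bottle: Bystander: loose small dark bottle with black cap, 36 mm wide, 77 mm high; origin at the centre of its underside, z up.
- amber_bottle: Bystander: loose dark bottle with white cap, 82 mm wide, 192 mm high; origin at the centre of its underside, z up.
- spice_jar: Bystander: loose spice jar, 44 mm wide, 105 mm high; origin at the centre of its underside, z up.

How it is judged:
By the outcome, as a careful person would: the job done as asked, in the order asked, and still so for the second after the job is handed in, with the robot touching nothing.
Of reel_a, reel_b, reel_c, reel_d only 2 to 3 are there at a start; the rules pass over those that are not, and their reading is None.
At some moment in a run one of reel_a, reel_b, reel_c, reel_d, spacer, collar may be knocked a few centimetres aside while the robot is not near it.
Once in a run the grip may slacken for a moment while it holds something.
It also fails if it takes over 208 s, if anything falls off the work surface, if the arm or the gripper's body presses on something with over 40 N, if the wrist force passes 120 N, or if a joint passes its speed limit or range.

## Working session

There is one attempt and no reset: what is moved stays moved. The work goes in short steps, Python scripts to look and compute and a shell command to move; the robot and the scene stay as the last step left them, time stands still between calls to the robot, and variables do not carry over. Pictures are saved under pics/ and viewed, at most 14 in all, crops included, and the job is handed in when it is done.

```bash
ls; mkdir -p pics; cat > h.py <<'E'
import numpy as np, cv2
from plant import *
def px2w(cam,uv,z=None,depth=None,ci=None):
    ci=ci or camera_info(cam); K=np.array([[ci['fx'],0,ci['cx']],[0,ci['fy'],ci['cy']],[0,0,1]])
    p=cv2.undistortPoints(np.array(uv,float).reshape(-1,1,2),K,np.array(ci['distortion'],float)).reshape(-1,2)
    d=np.c_[p[:,0],-p[:,1],-np.ones(len(p))]; T=np.array(ci['T']); dw=d@T[:3,:3].T; o=T[:3,3]
    if depth is not None: return o+dw*np.asarray(depth).reshape(-1,1)
    return o+dw*((z-o[2])/dw[:,2])[:,None]
def w2px(cam,P):
    ci=camera_info(cam); T=np.array(ci['T']); c=(np.atleast_2d(P)-T[:3,3])@T[:3,:3]
    K=np.array([[ci['fx'],0,ci['cx']],[0,ci['fy'],ci['cy']],[0,0,1]])
    return cv2.projectPoints((c*[1,-1,-1]).reshape(-1,1,3),np.zeros(3),np.zeros(3),K,np.array(ci['distortion'],float))[0].reshape(-1,2)
E
python3 - <<'E'
from h import *
s=state();print(s['time'],s['tool_pos'],s['gripper_width'],s['contact_force'])
for c in ['scene','side','wrist']:
    im,d=grab_frame(c);cv2.imwrite(f'pics/{c}0.png',im);np.save(f'{c}_d.npy',d)
    ci=camera_info(c);print(c,np.round(ci['T'],3).tolist(),ci['fx'])
H=dict(hub_seat=.048,spindle_tip=.112,reel_a_mid=.007,spacer_mid=.007,collar_mid=.010,mat_top=.003,jog_large_top=.059,jog_small_top=.059,flat_flask=0,small_bottle=0,amber_bottle=0,spice_jar=0)
for c in ['scene','side']:
  for t,z in H.items():
    for r in pinpoint(c,t)[:4]:
        print(c,t,round(r['conf'],2),np.round(r['position']),np.round(px2w(c,r['position'],z),3)[0])
E
```

```text
pics
0.0 [ 0.26816312 -0.56385497  0.23005073] 1.0023266990878046 [-0.01255416 -1.21878096  0.71482236]
scene [[-0.477, 0.505, -0.72, -0.581], [-0.879, -0.256, 0.403, 0.558], [0.019, 0.824, 0.566, 0.922], [0.0, 0.0, 0.0, 1.0]] 366.6495165892371
side [[-0.266, 0.534, -0.802, -0.564], [-0.964, -0.158, 0.214, 0.252], [-0.012, 0.831, 0.557, 0.864], [0.0, 0.0, 0.0, 1.0]] 413.48479369815914
wrist [[0.43, 0.868, 0.248, 0.331], [-0.903, 0.414, 0.116, -0.534], [-0.001, -0.274, 0.962, 0.372], [0.0, 0.0, 0.0, 1.0]] 337.70048365978914
scene hub_seat 0.39 [359. 196.] [ 0.503 -0.254  0.048]
scene spindle_tip 0.88 [253. 203.] [0.568 0.204 0.112]
scene reel_a_mid 0.54 [231. 255.] [0.434 0.348 0.007]
scene reel_a_mid 0.34 [368. 198.] [ 0.52  -0.317  0.007]
scene collar_mid 0.39 [356. 195.] [ 0.56 -0.28  0.01]
scene mat_top 0.54 [352. 197.] [ 0.561 -0.258  0.003]
scene jog_large_top 0.53 [368. 200.] [ 0.44  -0.258  0.059]
scene jog_small_top 0.54 [378. 193.] [ 0.47  -0.331  0.059]
scene flat_flask 0.74 [404. 202.] [ 0.428 -0.455  0.   ]
scene small_bottle 0.72 [205. 264.] [0.436 0.445 0.   ]
scene amber_bottle 0.8 [410. 194.] [ 0.467 -0.523  0.   ]
scene spice_jar 0.81 [296. 216.] [0.55  0.029 0.   ]
side hub_seat 0.58 [241. 216.] [0.595 0.221 0.048]
side spindle_tip 0.93 [244. 203.] [0.571 0.208 0.112]
side reel_a_mid 0.59 [211. 258.] [0.453 0.335 0.007]
side spacer_mid 0.39 [372. 212.] [ 0.546 -0.232  0.007]
side collar_mid 0.56 [384. 207.] [ 0.56  -0.283  0.01 ]
side mat_top 0.63 [378. 210.] [ 0.557 -0.261  0.003]
side jog_large_top 0.39 [386. 215.] [ 0.451 -0.24   0.059]
side jog_small_top 0.41 [400. 210.] [ 0.461 -0.298  0.059]
side flat_flask 0.8 [444. 224.] [ 0.419 -0.449 -0.   ]
side small_bottle 0.6 [176. 270.] [0.437 0.443 0.   ]
side amber_bottle 0.97 [458. 215.] [ 0.447 -0.521  0.   ]
side spice_jar 0.21 [388. 212.] [ 0.537 -0.292  0.   ]
```

```bash
python3 - <<'E'
import cv2,numpy as np
a=cv2.imread('pics/scene0.png')[150:310,150:450];b=cv2.imread('pics/side0.png')[160:300,140:480]
a=cv2.resize(a,(800,int(160*800/300)),interpolation=2)[:300+127];b=cv2.resize(b,(800,329),interpolation=2)
cv2.imwrite('pics/c0.png',a);cv2.imwrite('pics/c1.png',b)
E
```

```text
(no output)
```

View pics/side0.png

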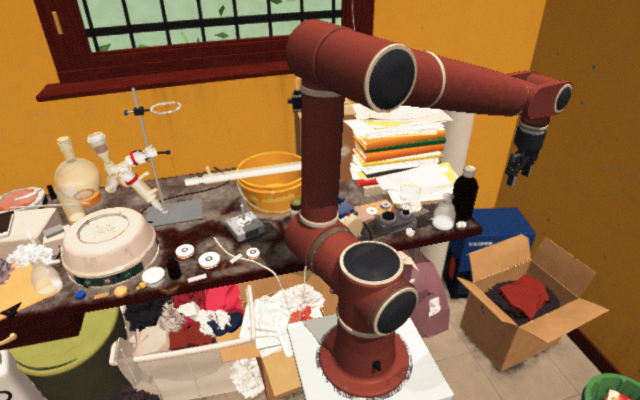

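View pics/c0.png

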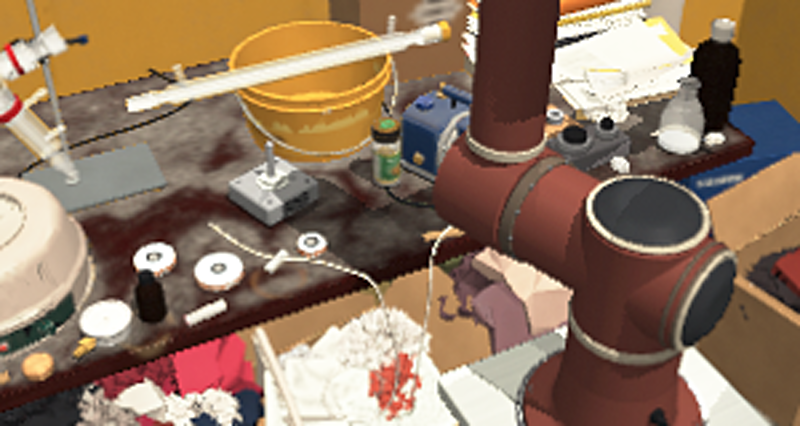

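The side view shows the winder at about (245,215), the mat and jog box at about (385,215), and the bystanders at the right edge. The scene crop shows three reels at crop pixels (155,258), (219,270) and (312,244). Next I'll move above the mat for a close look.

```bash
python3 -m handwheel '[[[0,0,0.03,0,0,0],[0,0,0.04,0,0,0],[0.02,0.03,0,0,0,0],[0.023,0.03,0,0,0,0],[0.023,0.03,0,0,0,0],[0.023,0.03,0,0,0,0],[0.023,0.03,0,0,0,0],[0.023,0.03,0,0,0,0],[0.023,0.03,0,0,0,0],[0.023,0.03,0,0,0,0],[0.023,0.03,0,0,0,0],[0.02,0.02,0,0,0,0],[0,0,0,0,0,0]]]'
python3 - <<'E'
from h import *
from scipy.spatial.transform import Rotation as R
s=state();print(s['tool_pos'],np.round(R.from_quat(np.roll(s['tool_rot'],-1)).as_matrix(),3).tolist(),s['joint_pos'])
print(px2w('scene',[(208,247),(232,251.5),(267,241.5)],.014))
ci=camera_info('wrist');print(np.round(ci['T'],3).tolist())
im,d=grab_frame('wrist');cv2.imwrite('pics/w1.png',im);np.save('w1.npy',d)
H=dict(spacer_mid=.011,collar_mid=.017,mat_top=.003,jog_large_top=.059,jog_small_top=.059)
for t,z in H.items():
    for r in pinpoint('wrist',t)[:3]: print(t,round(r['conf'],2),np.round(r['position']),np.round(px2w('wrist',r['position'],z),4)[0])
E
```

```text
time: 2.43
tool_pos: [0.4949, -0.2707, 0.3014]
tool_rot: [-0.0, 0.975, 0.223, 0.001]
contact_force: [-0.1, 0.7, 0.2]
gripper_width: 1.001
grasp_force: 0.0
[ 0.49488854 -0.27072962  0.30144486] [[0.901, 0.435, 0.001], [0.435, -0.901, 0.001], [0.002, -0.001, -1.0]] [-0.63345289 -0.12492591  1.67024605  0.00191495  1.59585087  0.48786415]
[[0.50683683 0.41257774 0.014     ]
 [0.44242158 0.34055998 0.014     ]
 [0.43668136 0.20509776 0.014     ]]
[[0.435, 0.867, 0.245, 0.557], [-0.9, 0.419, 0.118, -0.24], [-0.0, -0.272, 0.962, 0.444], [0.0, 0.0, 0.0, 1.0]]
spacer_mid 0.61 [308. 106.] [ 0.5484 -0.2357  0.011 ]
collar_mid 0.7 [355. 118.] [ 0.5606 -0.2955  0.017 ]
mat_top 0.88 [336. 108.] [ 0.5609 -0.2697  0.003 ]
jog_large_top 0.85 [286. 192.] [ 0.4497 -0.2564  0.059 ]
jog_small_top 0.55 [335. 210.] [ 0.4542 -0.3187  0.059 ]
```

View pics/w1.png

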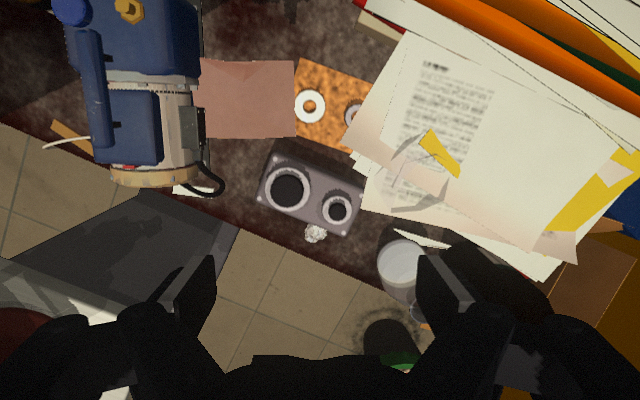

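The wrist view shows the mat at (336,108) with the spacer at (308,106). The collar at (355,118) is partly hidden under papers to the right, so I need to know how high those papers are. The jog box is at (310,200).

```bash
python3 - <<'E'
from h import *
d=np.load('w1.npy')
for uv in [(308,92),(302,115),(355,118),(350,110),(370,110),(365,130),(375,170),(400,60),(420,90),(450,160),(380,195),(365,75),(360,12),(400,40),(250,90),(150,60),(130,120),(315,232)]:
    z=d[uv[1],uv[0]]; print(uv,np.round(px2w('wrist',[uv],depth=z)[0],3))
def heights(d):
    v,u=np.mgrid[0:400:4,0:640:4]; P=px2w('wrist',np.c_[u.ravel(),v.ravel()],depth=d[::4,::4].ravel()); return P
P=heights(d)
for x0 in np.arange(.4,.8,.03):
    print(round(x0,2),[int(1000*P[m,2].max()) if (m:=(abs(P[:,0]-x0)<.015)&(abs(P[:,1]-y0)<.015)).any() else -1 for y0 in np.arange(-.5,0.03,.03)])
E
```

```text
(308, 92) [ 0.563 -0.231  0.011]
(302, 115) [ 0.535 -0.236  0.01 ]
(355, 118) [ 0.559 -0.288  0.082]
(350, 110) [ 0.566 -0.286  0.017]
(370, 110) [ 0.574 -0.3    0.073]
(365, 130) [ 0.553 -0.304  0.081]
(375, 170) [ 0.519 -0.334  0.076]
(400, 60) [ 0.631 -0.306  0.067]
(420, 90) [ 0.612 -0.336  0.081]
(450, 160) [ 0.564 -0.404  0.075]
(380, 195) [ 0.498 -0.351  0.084]
(365, 75) [ 0.612 -0.286 -0.001]
(360, 12) [ 0.661 -0.248  0.039]
(400, 40) [ 0.648 -0.296  0.068]
(250, 90) [ 0.536 -0.168  0.024]
(150, 60) [ 0.525 -0.094  0.116]
(130, 120) [ 0.469 -0.097  0.124]
(315, 232) [ 0.403 -0.316  0.013]
0.4 [-1, 69, 119, 84, 1, 1, 13, 6, 1, 1, 0, 18, 101, 104, 100, -1, -1, 3]
0.43 [34, 0, 102, 78, 2, 47, 57, 47, 59, 59, 1, 63, 122, 156, 157, -1, -1, 0]
0.46 [155, 7, 49, 3, 0, 83, 59, 47, 60, 384, 387, 20, 118, 158, 160, -1, -1, -1]
0.49 [134, 80, 79, 87, 94, 94, 365, 387, 395, 392, 388, 24, 83, 124, 160, 157, 115, -1]
0.52 [91, 87, 84, 91, 87, 380, 388, 395, 3, 13, 18, 24, 26, 117, 160, 159, 137, 104]
0.55 [84, 81, 80, 78, 91, 95, 90, 98, 443, 12, 19, 26, 29, 115, 140, 135, 136, -1]
0.58 [85, 82, 79, 76, 81, 82, 82, 77, 8, 11, 16, 19, 1, 93, 124, -1, -1, -1]
0.61 [87, 85, 81, 78, 80, 82, 84, 69, 4, 4, 0, 0, 0, 0, 13, -1, -1, -1]
0.64 [145, 144, 142, 232, 256, 273, 210, 105, 104, 1, 0, 0, 0, -1, -1, -1, -1, -1]
0.67 [143, 180, 206, 232, 256, 273, 239, 170, 104, 55, 0, -1, -1, -1, -1, -1, -1, -1]
0.7 [-1, -1, -1, -1, -1, -1, -1, -1, -1, -1, -1, -1, -1, -1, -1, -1, -1, -1]
0.73 [-1, -1, -1, -1, -1, -1, -1, -1, -1, -1, -1, -1, -1, -1, -1, -1, -1, -1]
0.76 [-1, -1, -1, -1, -1, -1, -1, -1, -1, -1, -1, -1, -1, -1, -1, -1, -1, -1]
0.79 [-1, -1, -1, -1, -1, -1, -1, -1, -1, -1, -1, -1, -1, -1, -1, -1, -1, -1]
```

```bash
python3 -m handwheel '[[[0.006,0.002,0,0,0,7.1],[0.006,0.002,-0.005,0,0,7.1],[0.006,0.002,-0.005,0,0,7.1],[0.006,0.002,-0.005,0,0,7.1],[0.006,0.002,-0.005,0,0,7.1],[0.006,0.002,-0.005,0,0,7.1],[0.006,0.002,-0.005,0,0,7.1],[0.006,0.002,-0.005,0,0,7.1],[0.005,0.002,-0.005,0,0,7.1],[0,0,0,0,0,0]]]' 0.7
python3 - <<'E'
from h import *
from scipy.spatial.transform import Rotation as R
s=state();print(s['tool_pos'],np.round(R.from_quat(np.roll(s['tool_rot'],-1)).as_matrix(),3).tolist(),s['joint_pos'])
im,d=grab_frame('wrist');cv2.imwrite('pics/w2.png',im);np.save('w2.npy',d)
print(camera_info('wrist')['T'].round(3).tolist() if hasattr(camera_info('wrist')['T'],'round') else camera_info('wrist')['T'])
H=dict(spacer_mid=.007,collar_mid=.010,mat_top=.003,jog_large_top=.059,jog_small_top=.059)
for t,z in H.items():
    for r in pinpoint('wrist',t)[:3]: print(t,round(r['conf'],2),np.round(r['position']),np.round(px2w('wrist',r['position'],z),4)[0])
for t,z in dict(spacer_mid=.011,collar_mid=.017,reel_a_mid=.01).items():
    for r in masks_of('wrist',t)[:2]:
        m=r['region'];v,u=np.nonzero(m);P=px2w('wrist',np.c_[u,v],depth=d[v,u]);P=P[abs(P[:,2]-z)<.004]
        if len(P): 
            q=P[:,:2]; (c,_,_)=cv2.minAreaRect(q.astype(np.float32)); print('mask',t,r['conf'],r['box'],'mid',c,q.min(0),q.max(0),P[:,2].mean())
E
```

```text
time: 3.57
tool_pos: [0.5448, -0.257, 0.2598]
tool_rot: [-0.001, 0.711, 0.703, -0.0]
contact_force: [0.0, -0.9, 0.0]
gripper_width: 0.7
grasp_force: 0.0
[ 0.54477661 -0.2570032   0.25982819] [[0.011, 1.0, -0.002], [1.0, -0.011, 0.001], [0.001, -0.002, -1.0]] [-5.64336798e-01 -1.44880379e-02  1.63357222e+00  8.45906560e-05
  1.52475247e+00 -5.53277836e-01]
[[1.0, 0.014, 0.005, 0.546], [-0.015, 0.962, 0.273, -0.187], [-0.001, -0.273, 0.962, 0.403], [0.0, 0.0, 0.0, 1.0]]
spacer_mid 0.58 [321. 142.] [ 0.5519 -0.2296  0.007 ]
collar_mid 0.78 [335. 196.] [ 0.5675 -0.2948  0.01  ]
mat_top 0.71 [330. 168.] [ 0.5629 -0.2619  0.003 ]
jog_large_top 0.58 [230. 172.] [ 0.4563 -0.2538  0.059 ]
jog_large_top 0.46 [336. 198.] [ 0.5662 -0.2832  0.059 ]
jog_small_top 0.66 [331. 169.] [ 0.5618 -0.2525  0.059 ]
jog_small_top 0.52 [236. 227.] [ 0.4587 -0.3141  0.059 ]
mask spacer_mid 0.83 [303.6, 125.4, 33.8, 38.5] mid (0.5538579225540161, -0.2331261783838272) [ 0.53460407 -0.25264642] [ 0.57290556 -0.21367728] 0.012453533598163332
mask collar_mid 0.62 [323.2, 182.7, 24.2, 22.7] mid (0.5674782991409302, -0.288612425327301) [ 0.55153303 -0.3011457 ] [ 0.58362298 -0.2764868 ] 0.018025800701183
mask reel_a_mid 0.27 [238.1, 334.6, 40.5, 32.7] mid (0.4668167531490326, -0.49588924646377563) [ 0.4380643  -0.51519567] [ 0.48889494 -0.48620885] 0.010610320780263638
```

View pics/w2.png

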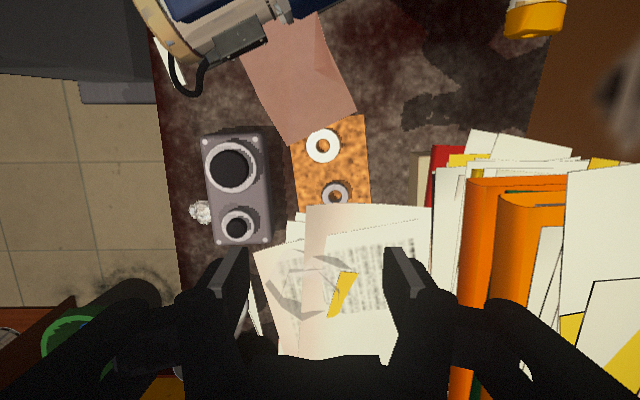

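The spacer at (323,146) is fully visible and the collar at (335,196) mostly so, with the paper edge at row ~205 just past it. I'll measure that edge.

```bash
python3 - <<'E'
from h import *
d=np.load('w2.npy')
v,u=np.mgrid[100:330,255:440]; P=px2w('wrist',np.c_[u.ravel(),v.ravel()],depth=d[100:330,255:440].ravel())
for x in np.arange(.50,.68,.01):
    m=(abs(P[:,0]-x)<.005)&(P[:,2]>.03)&(P[:,2]<.2); i=np.argsort(-P[m,1])[3] if m.sum()>4 else None
    if i is not None: print(round(x,3),P[m][i].round(3),'max z y>-.4',P[m&(P[:,1]>-.36),2].max().round(3))
E
```

```text
0.5 [ 0.504 -0.328  0.08 ] max z y>-.4 0.098
0.51 [ 0.514 -0.311  0.055] max z y>-.4 0.098
0.52 [ 0.525 -0.302  0.051] max z y>-.4 0.098
0.53 [ 0.535 -0.294  0.1  ] max z y>-.4 0.102
0.54 [ 0.54  -0.277  0.102] max z y>-.4 0.105
0.55 [ 0.549 -0.279  0.094] max z y>-.4 0.098
0.56 [ 0.557 -0.281  0.088] max z y>-.4 0.099
0.57 [ 0.568 -0.282  0.082] max z y>-.4 0.098
0.58 [ 0.577 -0.283  0.077] max z y>-.4 0.087
0.59 [ 0.589 -0.284  0.074] max z y>-.4 0.084
0.6 [ 0.601 -0.286  0.072] max z y>-.4 0.085
0.61 [ 0.611 -0.287  0.071] max z y>-.4 0.086
0.62 [ 0.616 -0.288  0.071] max z y>-.4 0.087
0.63 [ 0.63  -0.288  0.069] max z y>-.4 0.088
0.64 [ 0.641 -0.289  0.07 ] max z y>-.4 0.088
0.65 [ 0.652 -0.244  0.106] max z y>-.4 0.108
0.66 [ 0.662 -0.242  0.037] max z y>-.4 0.108
0.67 [ 0.669 -0.229  0.059] max z y>-.4 0.108
```

```bash
python3 -m handwheel '[[[0.004,0.012,-0.02,-7,0,0],[0.005,0.012,-0.035,0,0,0],[0,0,-0.035,0,0,0],[0,0,-0.035,0,0,0],[0,0,-0.035,0,0,0],[0,0,-0.03,0,0,0],[0,0,-0.02,0,0,0],[0,0,0,0,0,0],[0,0,-0.015,0,0,0],[0,0,-0.015,0,0,0],[0,0,-0.01,0,0,0],[0,0,-0.005,0,0,0],[0,0,0,0,0,0],[0,0,0,0,0,0]]]' 0.65
```

```text
time: 5.18
tool_pos: [0.5549, -0.2327, 0.0072]
tool_rot: [0.044, 0.71, 0.702, -0.043]
contact_force: [-0.4, -0.5, 0.5]
gripper_width: 0.648
grasp_force: 0.0
```

```bash
python3 -m handwheel '[[[-0.001,0,-0.003,0,0,0],[0,0,-0.002,0,0,0],[0,0,0,0,0,0],[0,0,0,0,0,0]]]' 
python3 -m handwheel '[[[0,0,0,0,0,0],[0,0,0,0,0,0],[0,0,0,0,0,0],[0,0,0,0,0,0],[0,0,0,0,0,0],[0,0,0,0,0,0]]]' 0.2
```

```text
time: 5.52
tool_pos: [0.5534, -0.2325, 0.0015]
tool_rot: [0.044, 0.71, 0.702, -0.043]
contact_force: [0.1, -0.7, 0.1]
gripper_width: 0.648
grasp_force: 0.0
time: 6.02
tool_pos: [0.5543, -0.2329, 0.0029]
tool_rot: [0.044, 0.71, 0.702, -0.043]
contact_force: [-1.0, 0.5, 6.2]
gripper_width: 0.432
grasp_force: 61.1
```

```bash
python3 -m handwheel '[[[0,0,0.005,0,0,0],[0,0,0.02,0,0,0],[0,0,0.035,0,0,0],[0,0,0.035,0,0,0],[0,0,0.035,7,0,0],[0,0,0.035,0,0,0],[0,0,0.035,0,0,0],[0,0,0.03,0,0,0]]]'
python3 -m handwheel '[[[0,0.02,0.02,0,0,0],[0.002,0.035,0,0,0,0],[0.002,0.041,0,0,0,0],[0.002,0.041,0,0,0,0],[0.002,0.041,0,0,0,0],[0.002,0.041,0,0,0,0],[0.002,0.041,0,0,0,0],[0.002,0.041,0,0,0,0],[0.002,0.04,0,0,0,0],[0,0.02,0,0,0,0],[0,0,0,0,0,0],[0,0,0,0,0,0]]]'
cat > look.py <<'E'
import sys; from h import *
from scipy.spatial.transform import Rotation as R
s=state();print(np.round(s['tool_pos'],4),np.round(R.from_quat(np.roll(s['tool_rot'],-1)).as_matrix(),3).tolist(),'f',np.round(s['contact_force'],1),'w',round(s['gripper_width'],3),round(s['grasp_force'],1))
im,d=grab_frame('wrist');cv2.imwrite(f'pics/{sys.argv[1]}.png',im);np.save(f'{sys.argv[1]}.npy',d)
for a in sys.argv[2:]:
    t,z,k=a.split(':');z=float(z)
    if k=='p':
        for r in pinpoint('wrist',t)[:3]: print(t,round(r['conf'],2),np.round(r['position']),np.round(px2w('wrist',r['position'],z),4)[0])
    else:
        for r in masks_of('wrist',t)[:5]:
            m=r['region'];v,u=np.nonzero(m);P=px2w('wrist',np.c_[u,v],depth=d[v,u]);P=P[abs(P[:,2]-z)<.005]
            if len(P)>10:
                q=P[:,:2]; c,rad=cv2.minEnclosingCircle(q.astype(np.float32)); print('mask',t,round(r['conf'],2),np.round(r['box']),'circ',np.round(c,4),'D',round(2*rad,4),'bbmid',np.round((q.min(0)+q.max(0))/2,4),'ext',np.round(np.ptp(q,0),4),'z',P[:,2].mean().round(4))
E
python3 look.py w3 spindle_tip:.112:p hub_seat:.048:p spice_jar:0:p reel_a_mid:.014:m
```

```text
time: 6.68
tool_pos: [0.5534, -0.233, 0.2342]
tool_rot: [0.001, 0.711, 0.703, 0.0]
contact_force: [0.5, -0.2, -1.4]
gripper_width: 0.427
grasp_force: 60.1
time: 7.68
tool_pos: [0.569, 0.1294, 0.2511]
tool_rot: [0.0, 0.71, 0.704, -0.0]
contact_force: [-0.0, 0.3, -0.2]
gripper_width: 0.426
grasp_force: 60.1
[0.569  0.1294 0.2511] [[0.009, 1.0, -0.001], [1.0, -0.009, -0.001], [-0.001, -0.001, -1.0]] f [-0.   0.3 -0.2] w 0.426 60.1
spindle_tip 0.89 [323.  86.] [0.5762 0.2108 0.112 ]
hub_seat 0.73 [320.  84.] [0.5744 0.2156 0.048 ]
spice_jar 0.91 [296. 237.] [0.5442 0.0376 0.    ]
spice_jar 0.61 [314. 265.] [ 0.5659 -0.0018  0.    ]
mask reel_a_mid 0.57 [277. 223.  33.  74.] circ [0.5379 0.0521] D 0.0287 bbmid [0.5379 0.0527] ext [0.0265 0.0116] z 0.0145
```

View pics/w3.png

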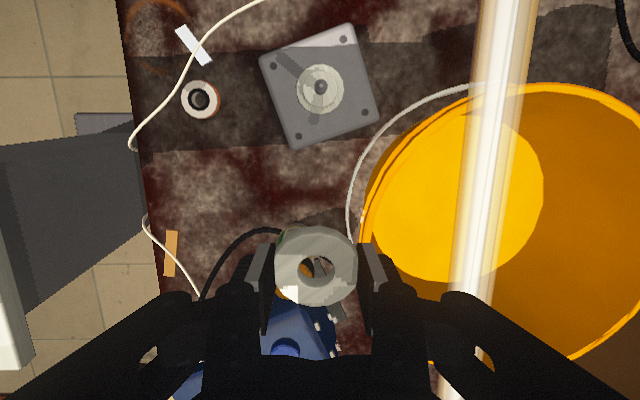

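Wrist view: the spacer is held at (316,266), the spindle is at (321,87) on the winder, and the narrow reel is at (200,99). I'll refine both axes from depth.

```bash
cat > axis.py <<'E'
import sys; from h import *
# usage axis.py npyname held|- ; run right after look (arm still)
n=sys.argv[1]; d=np.load(n+'.npy'); s=state(); t=np.array(s['tool_pos'])
v,u=np.mgrid[0:400,0:640]; P=px2w('wrist',np.c_[u.ravel(),v.ravel()],depth=d.ravel()); ok=d.ravel()>0
c=np.array([.5745,.2125]) if len(sys.argv)<4 else np.array(eval(sys.argv[3]))
m=ok&(np.hypot(*(P[:,:2]-c).T)<.03)&(P[:,2]>.085)&(P[:,2]<.125)
if m.sum(): q=P[m]; print('spindle n',m.sum(),q[:,:2].mean(0).round(4),'bb',((q[:,:2].min(0)+q[:,:2].max(0))/2).round(4),np.ptp(q,0).round(4),'top',q[:,2].max().round(4))
if sys.argv[2]!='-':
    r=float(sys.argv[2])/2000
    m=ok&(np.hypot(*(P[:,:2]-t[:2]).T)<r+.006)&(abs(P[:,0]-t[0])<r-.001)&(P[:,2]>t[2]-.02)&(P[:,2]<t[2]+.05)
    zs=P[m,2]; h,e=np.histogram(zs,40); print('held z hist',[(round(float(a-t[2]),4),int(b)) for a,b in zip(e,h) if b>30])
    z0=e[h.argmax()]+(e[1]-e[0])/2; q=P[m&(abs(P[:,2]-z0)<.0025)]; print('top z rel',(z0-t[2]).round(4),'bbmid rel',((q[:,:2].min(0)+q[:,:2].max(0))/2-t[:2]).round(4),'ext',np.ptp(q,0).round(4))
    # bore: pixels inside far below
    m=ok&(P[:,2]<t[2]-.05); img=m.reshape(400,640).astype(np.uint8)
    uv=w2px('wrist',[[t[0],t[1],z0]])[0]; n_,lab,st,ce=cv2.connectedComponentsWithStats(img)
    for i in range(1,n_):
        if np.hypot(*(ce[i]-uv))<25 and 20<st[i][4]<2500: print('bore px',ce[i].round(1),st[i],'->rel',(px2w('wrist',[ce[i]],z0)[0][:2]-t[:2]).round(4))
E
python3 axis.py w3 40
```

```text
spindle n 155 [0.5743 0.211 ] bb [0.5746 0.2112] [0.0106 0.0105 0.0258] top 0.1133
held z hist [(0.0003, 49), (0.0016, 73), (0.0028, 123), (0.0041, 364), (0.0054, 1133), (0.0067, 1235), (0.0079, 1414), (0.0092, 663), (0.0105, 67), (0.0117, 49), (0.013, 44), (0.0143, 40), (0.0155, 52), (0.0168, 43), (0.0181, 53), (0.0194, 51), (0.0206, 51), (0.0219, 49), (0.0232, 61), (0.0244, 56), (0.0257, 62), (0.027, 60), (0.0282, 66), (0.0295, 60), (0.0308, 59), (0.0321, 71), (0.0333, 67), (0.0346, 73), (0.0359, 79), (0.0371, 177), (0.0384, 90)]
top z rel 0.0086 bbmid rel [0.     0.0003] ext [0.0379 0.0373 0.005 ]
bore px [315.5 266.6] [299 256  34  23 583] ->rel [0.     0.0018]
```

```bash
python3 -m handwheel '[[[0.002,0.02,-0.01,-7,0,0],[0.002,0.03,-0.02,0,0,0],[0.0014,0.02,-0.03,0,0,0],[0,0.0106,-0.03,0,0,0],[0,0,-0.02,0,0,0],[0,0,-0.01,0,0,0],[0,0,0,0,0,0],[0,0,0,0,0,0],[0,0,-0.01,0,0,0],[0,0,-0.01,0,0,0],[0,0,-0.01,0,0,0],[0,0,-0.01,0,0,0],[0,0,0,0,0,0]]]'
python3 -c "
from h import *
s=state();print(s['tool_pos'],s['contact_force'])"
```

```text
time: 9.02
tool_pos: [0.5742, 0.2112, 0.0899]
tool_rot: [0.041, 0.71, 0.702, -0.041]
contact_force: [-0.2, 7.6, -1.8]
gripper_width: 0.427
grasp_force: 60.1
[0.57417008 0.21116343 0.08988866] [-0.23852781  7.63156728 -1.79707295]
```

```bash
python3 -m handwheel '[[[0,0.002,0,0,0,0],[0,0,-0.01,0,0,0],[0,0,-0.01,0,0,0],[0,0,-0.01,0,0,0],[0,0,-0.005,0,0,0],[0,0,0,0,0,0],[0,0,0,0,0,0]]]'
```

```text
time: 9.6
tool_pos: [0.5739, 0.211, 0.0549]
tool_rot: [0.043, 0.71, 0.702, -0.044]
contact_force: [-1.2, 3.5, -2.5]
gripper_width: 0.43
grasp_force: 60.2
```

```bash
python3 -m handwheel '[[[0,0.001,-0.003,0,0,0],[0,0,-0.002,0,0,0],[0,0,0,0,0,0],[0,0,0,0,0,0]]]'
python3 -m handwheel '[[[0,0,0,0,0,0],[0,0,0,0,0,0],[0,0,0,0,0,0],[0,0,0,0,0,0]]]' 0.6
python3 -m handwheel '[[[0,0,0.01,0,0,0],[0,0,0.03,0,0,0],[0,0,0.04,7,0,0],[0,0,0.04,0,0,0],[-0.02,-0.01,0.035,0,0,0],[-0.04,0,0,0,0,0],[-0.04,0,0,0,0,0],[-0.035,0,0,0,0,0],[0,0,0,0,0,0],[0,0,0,0,0,0]]]' 0.9
python3 look.py w4 spacer_mid:.056:m reel_a_mid:.014:m
```

```text
time: 9.93
tool_pos: [0.5749, 0.2118, 0.0514]
tool_rot: [0.044, 0.71, 0.702, -0.043]
contact_force: [-0.5, -0.4, -0.6]
gripper_width: 0.424
grasp_force: 60.3
time: 10.27
tool_pos: [0.5749, 0.2121, 0.0516]
tool_rot: [0.044, 0.71, 0.702, -0.043]
contact_force: [0.1, -0.1, 0.2]
gripper_width: 0.6
grasp_force: 0.0
time: 11.1
tool_pos: [0.4384, 0.2022, 0.207]
tool_rot: [0.0, 0.711, 0.703, 0.001]
contact_force: [-1.0, -0.1, 0.6]
gripper_width: 0.904
grasp_force: 0.0
[0.4384 0.2022 0.207 ] [[0.011, 1.0, 0.002], [1.0, -0.011, 0.0], [0.0, 0.002, -1.0]] f [-1.  -0.1  0.6] w 0.904 0.0
mask spacer_mid 0.85 [446. 150.  45.  44.] circ [0.5767 0.2117] D 0.0403 bbmid [0.5765 0.2119] ext [0.0395 0.0388] z 0.0559
mask reel_a_mid 0.61 [291.   3.  71.  67.] circ [0.4513 0.3405] D 0.0651 bbmid [0.4512 0.3345] ext [0.0637 0.0527] z 0.0137
```

View pics/w4.png

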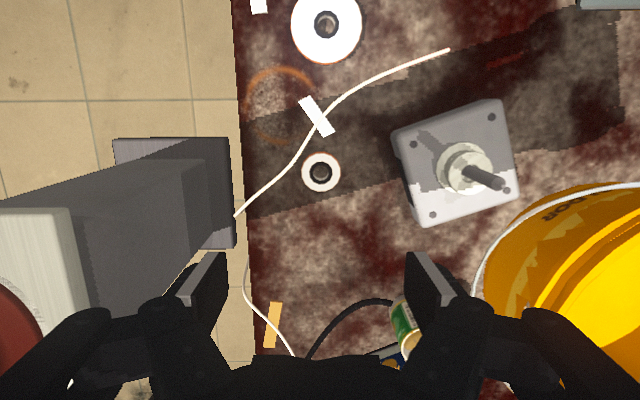

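The spacer sits on the hub at (468,170). The widest reel is at (326,25) and a narrow one at (321,172).

```bash
python3 -m handwheel '[[[0.002,0.02,0,0,0,0],[0.004,0.03,0,0,0,0],[0.002,0.03,0,0,0,0],[0,0.02,0,0,0,0],[0,0,0,0,0,0],[0,0,0,0,0,0]]]' 1
python3 look.py w5 reel_a_mid:.014:m small_bottle:0:p
```

```text
time: 11.75
tool_pos: [0.4486, 0.3029, 0.2061]
tool_rot: [0.0, 0.711, 0.703, -0.0]
contact_force: [0.9, -0.2, -0.7]
gripper_width: 1.0
grasp_force: 0.0
[0.4486 0.3029 0.2061] [[0.01, 1.0, -0.001], [1.0, -0.01, -0.001], [-0.001, -0.001, -1.0]] f [ 0.9 -0.2 -0.7] w 1.0 0.0
mask reel_a_mid 0.89 [284. 105.  66.  67.] circ [0.4488 0.3395] D 0.0648 bbmid [0.4492 0.3397] ext [0.0632 0.0635] z 0.0135
small_bottle 0.97 [274.  26.] [0.4116 0.4417 0.    ]
```

View pics/w5.png

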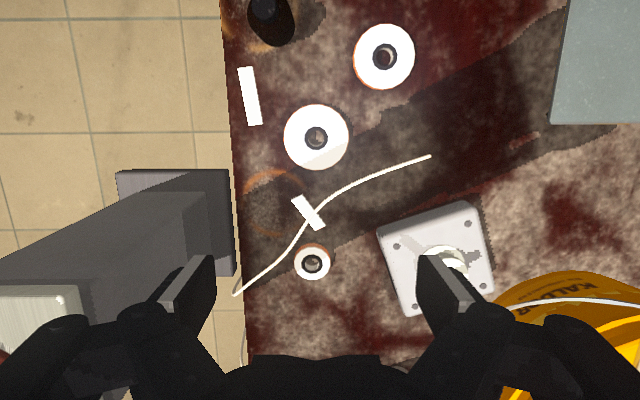

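Wrist view: reels at (316,137) and (384,57) plus the narrow one at (312,262). I'll measure the second reel's diameter.

```bash
cat > reel.py <<'E'
import sys; from h import *
d=np.load(sys.argv[1]+'.npy'); v,u=np.mgrid[0:400,0:640]; P=px2w('wrist',np.c_[u.ravel(),v.ravel()],depth=d.ravel())
im=cv2.imread('pics/'+sys.argv[1]+'.png').reshape(-1,3)
z=float(sys.argv[3]) if len(sys.argv)>3 else .014
for c in eval(sys.argv[2]):
    for _ in range(2):
        m=(np.hypot(*(P[:,:2]-c).T)<.042)&(abs(P[:,2]-z)<.004); q=P[m][:,:2].astype(np.float32)
        h=cv2.convexHull(q)[:,0]; e=cv2.fitEllipse(h); c=np.array(e[0])
    print('reel',c.round(4),'axes',np.round(e[1],4),'area D',round(2*np.sqrt(cv2.contourArea(h)/np.pi),4),'z',P[m,2].mean().round(4))
E
python3 reel.py w5 '[(.449,.3395),(.51,.413),(.445,.212)]'
```

```text
reel [0.4486 0.3392] axes [0.0641 0.0645] area D 0.064 z 0.0135
reel [0.5126 0.4124] axes [0.0561 0.0573] area D 0.0564 z 0.0135
reel [0.4426 0.2043] axes [0.0395 0.04  ] area D 0.0394 z 0.0134
```

```bash
python3 -m handwheel '[[[0,0.018,-0.02,0,0,0],[0,0.0183,-0.03,0,0,0],[0,0,-0.038,0,0,0],[0,0,-0.038,0,0,0],[0,0,-0.03,0,0,0],[0,0,-0.02,0,0,0],[0,0,-0.015,0,0,0],[0,0,-0.01,0,0,0],[0,0,-0.007,0,0,0],[0,0,0,0,0,0],[0,0,0,0,0,0]]]' 1
python3 -m handwheel '[[[0,0,0,0,0,0],[0,0,0,0,0,0],[0,0,0,0,0,0],[0,0,0,0,0,0],[0,0,0,0,0,0],[0,0,0,0,0,0]]]' 0.4
```

```text
time: 12.82
tool_pos: [0.4484, 0.3384, -0.001]
tool_rot: [0.0, 0.711, 0.703, 0.0]
contact_force: [-0.8, -0.6, 1.1]
gripper_width: 1.0
grasp_force: 0.0
time: 13.32
tool_pos: [0.4494, 0.3393, 0.001]
tool_rot: [0.001, 0.711, 0.703, 0.002]
contact_force: [-0.9, -1.2, 6.4]
gripper_width: 0.718
grasp_force: 63.2
```

```bash
python3 -m handwheel '[[[0,0,0.01,0,0,0],[0,0,0.03,0,0,0],[0,0,0.04,0,0,0],[0,0,0.04,0,0,0],[0,-0.01,0.035,0,0,0],[0.02,-0.03,0.02,0,0,0],[0.02,-0.034,0.01,0,0,0],[0.02,-0.034,0.01,0,0,0],[0.02,-0.034,0,0,0,0],[0.02,-0.034,0,0,0,0],[0.02,-0.024,0,0,0,0],[0.005,-0.01,0,0,0,0],[0,0,0,0,0,0],[0,0,0,0,0,0]]]'
python3 look.py w6 spindle_tip:.112:p; python3 axis.py w6 64
```

```text
time: 14.48
tool_pos: [0.5724, 0.1285, 0.1936]
tool_rot: [-0.0, 0.712, 0.703, 0.0]
contact_force: [-0.1, -0.4, -0.9]
gripper_width: 0.715
grasp_force: 65.4
[0.5724 0.1285 0.1936] [[0.013, 1.0, -0.0], [1.0, -0.013, 0.001], [0.001, -0.0, -1.0]] f [-0.1 -0.4 -0.9] w 0.715 65.4
spindle_tip 0.61 [316.  81.] [0.573  0.2136 0.112 ]
spindle n 243 [0.5729 0.2141] bb [0.5731 0.2146] [0.0104 0.0107 0.0248] top 0.112
held z hist [(0.0007, 85), (0.0019, 126), (0.003, 100), (0.0041, 154), (0.0053, 89), (0.0064, 149), (0.0075, 96), (0.0087, 239), (0.0098, 380), (0.0109, 3987), (0.0121, 9372), (0.0132, 1305), (0.0143, 67), (0.0155, 64), (0.0166, 69), (0.0177, 76), (0.0189, 57), (0.02, 75), (0.0211, 74), (0.0223, 77), (0.0234, 78), (0.0245, 79), (0.0257, 75), (0.0268, 86), (0.028, 87), (0.0291, 95), (0.0302, 86), (0.0314, 88), (0.0325, 97), (0.0336, 96), (0.0348, 95), (0.0359, 114), (0.037, 98), (0.0382, 96), (0.0393, 94), (0.0404, 75), (0.0416, 104), (0.0427, 42)]
top z rel 0.0126 bbmid rel [0.0001 0.0022] ext [0.0618 0.0644 0.005 ]
bore px [315.5 263.9] [300 255  32  19 459] ->rel [0.     0.0051]
```

```bash
python3 -m handwheel '[[[0.0015,0.03,-0.01,0,0,0],[0,0.03,-0.015,0,0,0],[0,0.0215,-0.02,0,0,0],[0,0,-0.015,0,0,0],[0,0,-0.01,0,0,0],[0,0,0,0,0,0],[0,0,-0.01,0,0,0],[0,0,-0.01,0,0,0],[0,0,-0.01,0,0,0],[0,0,0,0,0,0],[0,0,0,0,0,0]]]'
```

```text
time: 15.5
tool_pos: [0.5738, 0.2095, 0.0924]
tool_rot: [-0.0, 0.711, 0.703, -0.001]
contact_force: [-0.2, -0.1, -1.2]
gripper_width: 0.72
grasp_force: 65.4
```

Threaded cleanly; lower to the seat.

```bash
python3 -m handwheel '[[[0,0,-0.01,0,0,0],[0,0,-0.01,0,0,0],[0,0,-0.007,0,0,0],[0,0,-0.005,0,0,0],[0,0,0,0,0,0],[0,0,0,0,0,0]]]'
python3 -m handwheel '[[[0,0,-0.002,0,0,0],[0,0,0,0,0,0],[0,0,0,0,0,0]]]'
```

```text
time: 16.0
tool_pos: [0.5739, 0.2098, 0.0606]
tool_rot: [-0.0, 0.711, 0.703, -0.0]
contact_force: [0.0, -0.4, -1.1]
gripper_width: 0.713
grasp_force: 65.4
time: 16.25
tool_pos: [0.5745, 0.21, 0.0597]
tool_rot: [0.0, 0.711, 0.703, 0.0]
contact_force: [0.5, -0.2, -1.1]
gripper_width: 0.716
grasp_force: 65.4
```

```bash
python3 -m handwheel '[[[0,0,-0.002,0,0,0],[0,0,0,0,0,0]]]'
python3 -m handwheel '[[[0,0,0,0,0,0],[0,0,0,0,0,0],[0,0,0,0,0,0],[0,0,0,0,0,0],[0,0,0.01,0,0,0],[0,0,0.03,0,0,0],[0,0,0.04,0,0,0],[0,0,0.04,0,0,0],[-0.01,0.02,0.02,0,0,0],[-0.02,0.03,0,0,0,0],[-0.02,0.03,0,0,0,0],[-0.01,0.03,0,0,0,0],[0,0.025,0,0,0,0],[0,0,0,0,0,0],[0,0,0,0,0,0]]]' 1
python3 look.py w7 small_bottle:0:p ; python3 reel.py w7 '[(.512,.412)]'; python3 axis.py w7 -;python3 reel.py w7 '[(.574,.213)]' .07
```

```text
time: 16.42
tool_pos: [0.5742, 0.21, 0.0572]
tool_rot: [-0.0, 0.711, 0.703, 0.0]
contact_force: [-0.2, -1.5, -1.2]
gripper_width: 0.714
grasp_force: 65.4
time: 17.67
tool_pos: [0.514, 0.346, 0.1982]
tool_rot: [0.0, 0.71, 0.704, 0.0]
contact_force: [0.8, -0.4, 0.9]
gripper_width: 0.999
grasp_force: 0.0
[0.514  0.346  0.1982] [[0.009, 1.0, 0.001], [1.0, -0.009, 0.0], [0.0, 0.001, -1.0]] f [ 0.8 -0.4  0.9] w 0.999 0.0
small_bottle 0.69 [206.  72.] [0.4124 0.4443 0.    ]
reel [0.5132 0.4122] axes [0.0558 0.0559] area D 0.0557 z 0.013
spindle n 324 [0.5727 0.2152] bb [0.5734 0.2139] [0.0106 0.0087 0.0267] top 0.1119
reel [0.5741 0.2106] axes [0.0633 0.0639] area D 0.0632 z 0.0691
```

```bash
python3 -m handwheel '[[[-0.001,0.02,-0.02,0,0,0],[0,0.026,-0.03,0,0,0],[0,0.02,-0.033,0,0,0],[0,0,-0.038,0,0,0],[0,0,-0.03,0,0,0],[0,0,-0.02,0,0,0],[0,0,-0.015,0,0,0],[0,0,-0.008,0,0,0],[0,0,-0.005,0,0,0],[0,0,0,0,0,0],[0,0,0,0,0,0]]]' 0.9
python3 -m handwheel '[[[0,0,0,0,0,0],[0,0,0,0,0,0],[0,0,0,0,0,0],[0,0,0,0,0,0],[0,0,0,0,0,0],[0,0,0,0,0,0]]]' 0.3
python3 -m handwheel '[[[0,0,0.01,0,0,0],[0,0,0.03,0,0,0],[0,0,0.04,0,0,0],[0,0,0.04,0,0,0],[0,-0.01,0.035,0,0,0],[0.01,-0.03,0.02,0,0,0],[0.01,-0.037,0.01,0,0,0],[0.01,-0.037,0.01,0,0,0],[0.01,-0.037,0,0,0,0],[0.01,-0.037,0,0,0,0],[0.01,-0.037,0,0,0,0],[0,-0.037,0,0,0,0],[0,-0.02,0,0,0,0],[0,0,0,0,0,0],[0,0,0,0,0,0]]]'
python3 look.py w8; python3 axis.py w8 56
```

```text
time: 18.68
tool_pos: [0.5145, 0.4113, -0.0001]
tool_rot: [0.0, 0.711, 0.703, 0.001]
contact_force: [0.4, 0.6, -0.2]
gripper_width: 0.901
grasp_force: 0.0
time: 19.18
tool_pos: [0.5148, 0.412, 0.0012]
tool_rot: [0.0, 0.711, 0.703, 0.002]
contact_force: [-1.4, 0.5, 5.3]
gripper_width: 0.629
grasp_force: 61.7
time: 20.43
tool_pos: [0.5733, 0.1281, 0.194]
tool_rot: [0.0, 0.712, 0.702, 0.0]
contact_force: [0.7, -0.3, -0.8]
gripper_width: 0.626
grasp_force: 63.2
[0.5733 0.1281 0.194 ] [[0.014, 1.0, 0.001], [1.0, -0.014, 0.001], [0.001, 0.001, -1.0]] f [ 0.7 -0.3 -0.8] w 0.626 63.2
spindle n 248 [0.5734 0.214 ] bb [0.5734 0.2143] [0.0105 0.0103 0.0268] top 0.1126
held z hist [(0.0003, 62), (0.0014, 137), (0.0025, 81), (0.0036, 141), (0.0047, 103), (0.0058, 139), (0.0069, 121), (0.008, 114), (0.0091, 268), (0.0102, 730), (0.0113, 5703), (0.0124, 4508), (0.0135, 282), (0.0146, 49), (0.0157, 53), (0.0168, 57), (0.0179, 52), (0.019, 59), (0.0201, 56), (0.0211, 60), (0.0222, 59), (0.0233, 66), (0.0244, 73), (0.0255, 64), (0.0266, 62), (0.0277, 60), (0.0288, 75), (0.0299, 79), (0.031, 77), (0.0321, 74), (0.0332, 89), (0.0343, 77), (0.0354, 78), (0.0365, 87), (0.0376, 82), (0.0387, 93), (0.0398, 96), (0.0409, 44)]
top z rel 0.0118 bbmid rel [0.     0.0027] ext [0.054  0.0564 0.005 ]
bore px [315.5 262.6] [300 253  32  20 460] ->rel [0.     0.0053]
```

```bash
python3 -m handwheel '[[[0.0005,0.03,-0.01,0,0,0],[0,0.03,-0.015,0,0,0],[0,0.0213,-0.02,0,0,0],[0,0,-0.015,0,0,0],[0,0,-0.01,0,0,0],[0,0,0,0,0,0],[0,0,-0.01,0,0,0],[0,0,-0.01,0,0,0],[0,0,-0.01,0,0,0],[0,0,0,0,0,0],[0,0,0,0,0,0]]]'
python3 -m handwheel '[[[0,0,-0.01,0,0,0],[0,0,-0.007,0,0,0],[0,0,-0.003,0,0,0],[0,0,0,0,0,0],[0,0,0,0,0,0]]]'
```

```text
time: 21.4
tool_pos: [0.5733, 0.2097, 0.0924]
tool_rot: [-0.0, 0.711, 0.703, -0.001]
contact_force: [0.1, 0.4, -0.5]
gripper_width: 0.622
grasp_force: 63.2
time: 21.82
tool_pos: [0.5735, 0.2102, 0.0729]
tool_rot: [-0.0, 0.711, 0.703, -0.0]
contact_force: [-1.3, -0.6, -0.8]
gripper_width: 0.625
grasp_force: 63.2
```

```bash
python3 -m handwheel '[[[0,0,-0.0015,0,0,0],[0,0,0,0,0,0]]]'
python3 -m handwheel '[[[0,0,0,0,0,0],[0,0,0,0,0,0],[0,0,0,0,0,0],[0,0,0,0,0,0],[0,0,0.01,0,0,0],[0,0,0.03,0,0,0],[0,0,0.04,0,0,0],[0,0,0.04,0,0,0],[-0.03,-0.01,0.01,0,0,0],[-0.035,-0.02,0,0,0,0],[-0.035,-0.02,0,0,0,0],[-0.03,-0.02,0,0,0,0],[0,0,0,0,0,0],[0,0,0,0,0,0]]]' 0.85
python3 look.py w9; python3 reel.py w9 '[(.443,.205)]'; python3 reel.py w9 '[(.574,.213)]' .084
```

```text
time: 21.98
tool_pos: [0.5739, 0.2103, 0.072]
tool_rot: [0.0, 0.711, 0.703, 0.0]
contact_force: [0.2, -0.4, -0.6]
gripper_width: 0.623
grasp_force: 63.2
time: 23.15
tool_pos: [0.4427, 0.1397, 0.2025]
tool_rot: [0.001, 0.712, 0.703, 0.001]
contact_force: [1.0, -0.1, -0.2]
gripper_width: 0.854
grasp_force: 0.0
[0.4427 0.1397 0.2025] [[0.013, 1.0, 0.002], [1.0, -0.013, 0.0], [0.0, 0.002, -1.0]] f [ 1.  -0.1 -0.2] w 0.854 0.0
reel [0.4443 0.2056] axes [0.04   0.0402] area D 0.0399 z 0.0139
reel [0.5749 0.2133] axes [0.0565 0.0572] area D 0.0565 z 0.084
```

```bash
python3 -m handwheel '[[[0.001,0.02,-0.02,0,0,0],[0,0.026,-0.03,0,0,0],[0,0.0195,-0.033,0,0,0],[0,0,-0.038,0,0,0],[0,0,-0.034,0,0,0],[0,0,-0.02,0,0,0],[0,0,-0.015,0,0,0],[0,0,-0.008,0,0,0],[0,0,-0.004,0,0,0],[0,0,0,0,0,0],[0,0,0,0,0,0]]]' 0.75
python3 -m handwheel '[[[0,0,0,0,0,0],[0,0,0,0,0,0],[0,0,0,0,0,0],[0,0,0,0,0,0],[0,0,0,0,0,0],[0,0,0,0,0,0]]]' 0.1
python3 -m handwheel '[[[0,0,0.01,0,0,0],[0,0,0.03,0,0,0],[0,0,0.04,0,0,0],[0,0,0.04,0,0,0],[0.02,0,0.03,0,0,0],[0.03,-0.02,0.02,0,0,0],[0.03,-0.02,0.01,0,0,0],[0.03,-0.02,0.01,0,0,0],[0.02,-0.015,0,0,0,0],[0,0,0,0,0,0],[0,0,0,0,0,0]]]'
python3 look.py w10; python3 axis.py w10 40
```

```text
time: 24.12
tool_pos: [0.4461, 0.2062, 0.0009]
tool_rot: [0.0, 0.711, 0.703, 0.001]
contact_force: [0.9, -0.3, 0.9]
gripper_width: 0.75
grasp_force: 0.0
time: 24.62
tool_pos: [0.4462, 0.2062, 0.0017]
tool_rot: [0.001, 0.711, 0.703, 0.001]
contact_force: [-1.2, 0.6, 5.6]
gripper_width: 0.438
grasp_force: 59.9
time: 25.53
tool_pos: [0.5751, 0.1299, 0.1902]
tool_rot: [-0.0, 0.712, 0.702, 0.0]
contact_force: [-1.4, 0.6, -1.3]
gripper_width: 0.435
grasp_force: 60.4
[0.5751 0.1299 0.1902] [[0.014, 1.0, -0.0], [1.0, -0.014, 0.0], [0.0, -0.0, -1.0]] f [-1.4  0.6 -1.3] w 0.435 60.4
spindle n 263 [0.5728 0.214 ] bb [0.5776 0.2181] [0.0306 0.0396 0.0275] top 0.1125
held z hist [(-0.0004, 37), (0.0006, 129), (0.0017, 97), (0.0027, 99), (0.0038, 116), (0.0048, 95), (0.0059, 147), (0.0069, 103), (0.0079, 136), (0.009, 231), (0.01, 823), (0.0111, 2965), (0.0121, 1184), (0.0132, 78), (0.0142, 36), (0.0153, 41), (0.0163, 43), (0.0174, 39), (0.0184, 39), (0.0205, 50), (0.0216, 45), (0.0226, 37), (0.0237, 45), (0.0247, 47), (0.0258, 41), (0.0268, 58), (0.0279, 49), (0.0289, 53), (0.0299, 50), (0.031, 43), (0.032, 66), (0.0331, 46), (0.0341, 61), (0.0352, 55), (0.0362, 53), (0.0373, 123), (0.0383, 65)]
top z rel 0.0116 bbmid rel [-0.  0.] ext [0.0379 0.0401 0.005 ]
bore px [315.5 267.7] [300 259  32  19 433] ->rel [0.     0.0028]
```

```bash
python3 -m handwheel '[[[-0.001,0.03,-0.01,0,0,0],[0,0.03,-0.015,0,0,0],[0,0.0228,-0.02,0,0,0],[0,0,-0.015,0,0,0],[0,0,-0.01,0,0,0],[0,0,0,0,0,0],[0,0,-0.01,0,0,0],[0,0,-0.01,0,0,0],[0,0,0,0,0,0],[0,0,0,0,0,0]]]'
python3 -m handwheel '[[[0,0,-0.008,0,0,0],[0,0,-0.005,0,0,0],[0,0,0,0,0,0],[0,0,0,0,0,0]]]'
```

```text
time: 26.42
tool_pos: [0.5734, 0.213, 0.0993]
tool_rot: [-0.0, 0.712, 0.703, -0.0]
contact_force: [0.5, -0.1, -0.8]
gripper_width: 0.436
grasp_force: 60.4
time: 26.75
tool_pos: [0.5737, 0.2134, 0.0865]
tool_rot: [-0.0, 0.711, 0.703, -0.0]
contact_force: [-0.2, 0.4, -0.7]
gripper_width: 0.435
grasp_force: 60.4
```

```bash
python3 -m handwheel '[[[0,0,-0.001,0,0,0],[0,0,0,0,0,0]]]'
python3 -m handwheel '[[[0,0,0,0,0,0],[0,0,0,0,0,0],[0,0,0,0,0,0],[0,0,0,0,0,0],[0,0,0.01,0,0,0],[0,0,0.03,0,0,0],[0,0,0.04,0,0,0],[0,0,0.04,0,0,0],[0,-0.02,0.03,0,0,0],[0,-0.03,0.02,0,0,0],[0,-0.03,0,0,0,0],[0,0,0,0,0,0]]]' 0.6
python3 look.py w11; python3 reel.py w11 '[(.574,.213)]' .098
python3 -m handwheel '[[[0,-0.03,0,0,0,0],[0,-0.04,0,0,0,0],[0,-0.04,0,0,0,0],[0,-0.04,0,0,0,0],[0,-0.04,0,0,0,0],[0,-0.04,0,0,0,0],[0,-0.04,0,0,0,0],[0,-0.04,0,0,0,0],[0,-0.04,0,0,0,0],[-0.006,-0.03,0,0,0,0],[0,0,0,0,0,0],[0,0,0,0,0,0]]]' 
python3 look.py w12 collar_mid:.017:m mat_top:.003:p jog_large_top:.059:p jog_small_top:.059:p
```

```text
time: 26.92
tool_pos: [0.5738, 0.2136, 0.0859]
tool_rot: [0.0, 0.711, 0.703, 0.0]
contact_force: [1.0, 0.5, 0.2]
gripper_width: 0.437
grasp_force: 60.4
time: 27.92
tool_pos: [0.5751, 0.1299, 0.2598]
tool_rot: [0.003, 0.713, 0.702, 0.002]
contact_force: [0.1, -0.1, -0.8]
gripper_width: 0.599
grasp_force: 0.0
[0.5751 0.1299 0.2598] [[0.016, 1.0, 0.006], [1.0, -0.016, -0.002], [-0.002, 0.006, -1.0]] f [ 0.1 -0.1 -0.8] w 0.599 0.0
reel [0.5725 0.215 ] axes [0.0392 0.0395] area D 0.0391 z 0.096
time: 28.97
tool_pos: [0.5675, -0.247, 0.2551]
tool_rot: [-0.001, 0.712, 0.702, 0.0]
contact_force: [-0.0, 0.1, 0.5]
gripper_width: 0.607
grasp_force: 0.0
[ 0.5675 -0.247   0.2551] [[0.014, 1.0, -0.001], [1.0, -0.014, 0.001], [0.001, -0.001, -1.0]] f [-0.   0.1  0.5] w 0.607 0.0
mask collar_mid 0.72 [302. 192.  27.  22.] circ [ 0.5677 -0.2904] D 0.033 bbmid [ 0.5673 -0.2874] ext [0.0321 0.0268] z 0.0165
mat_top 0.89 [315. 182.] [ 0.5671 -0.2645  0.003 ]
jog_large_top 0.71 [206. 183.] [ 0.455  -0.2515  0.059 ]
jog_small_top 0.63 [212. 240.] [ 0.4555 -0.3147  0.059 ]
```

View pics/w12.png

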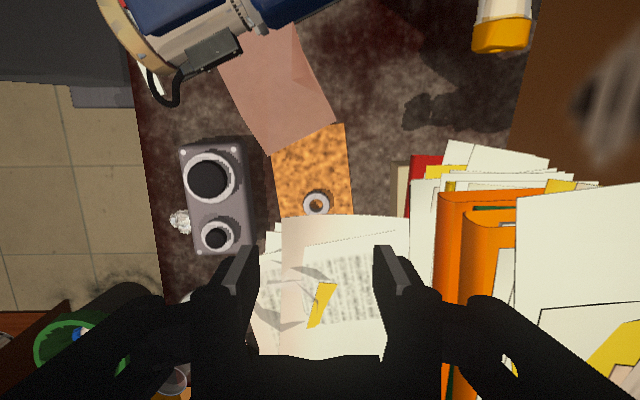

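The collar is visible at (315,203) with the paper edge just behind it. I'll tilt the hand towards +y and slide in from the free side of the mat, watching the force.

```bash
python3 -m handwheel '[[[0,0.01,-0.01,-6,0,0],[0,0.01,-0.03,-6,0,0],[0,0.005,-0.03,-6,0,0],[0,0,-0.03,-6,0,0],[0,0,-0.03,-6,0,0],[0,0,-0.03,0,0,0],[0,0,-0.03,0,0,0],[0,0,-0.02,0,0,0],[0,0,-0.015,0,0,0],[0,0,-0.01,0,0,0],[0,0,0,0,0,0],[0,0,-0.006,0,0,0],[0,0,-0.003,0,0,0],[0,0,0,0,0,0],[0,0,0,0,0,0]]]' 0.6
python3 -c "
from h import *
s=state();print(s['tool_pos'],s['contact_force'],s['joint_pos'])"
```

```text
time: 30.47
tool_pos: [0.5684, -0.2217, 0.0128]
tool_rot: [0.185, 0.687, 0.679, -0.182]
contact_force: [-0.4, 0.2, -0.5]
gripper_width: 0.597
grasp_force: 0.0
[ 0.56841608 -0.22174732  0.01281038] [-0.36891982  0.20660508 -0.47624951] [-0.27278484  0.23056842  1.88587507 -0.62363157  0.96964443  0.08588547]
```

```bash
python3 -m handwheel '[[[0,-0.01,-0.001,0,0,0],[0,-0.015,-0.001,0,0,0],[0,-0.015,0,0,0,0],[0,-0.01,0,0,0,0],[0,0,0,0,0,0]]]'
python3 -m handwheel '[[[0,-0.005,0,0,0,0],[0,-0.004,0,0,0,0],[0,0,0,0,0,0]]]'
python3 -m handwheel '[[[0,-0.004,0,0,0,0],[0,-0.003,0,0,0,0],[0,0,0,0,0,0]]]'
```

```text
time: 30.88
tool_pos: [0.5678, -0.274, 0.0105]
tool_rot: [0.185, 0.688, 0.678, -0.182]
contact_force: [-0.4, 0.2, 0.1]
gripper_width: 0.596
grasp_force: 0.0
time: 31.13
tool_pos: [0.5677, -0.2809, 0.0099]
tool_rot: [0.184, 0.687, 0.679, -0.182]
contact_force: [0.6, -0.6, -0.3]
gripper_width: 0.599
grasp_force: 0.0
time: 31.38
tool_pos: [0.5678, -0.2877, 0.0099]
tool_rot: [0.184, 0.687, 0.679, -0.182]
contact_force: [-0.3, 0.0, 0.9]
gripper_width: 0.601
grasp_force: 0.0
```

No paper contact. Close and pull out.

```bash
python3 -m handwheel '[[[0,-0.002,-0.001,0,0,0],[0,0,0,0,0,0],[0,0,0,0,0,0],[0,0,0,0,0,0],[0,0,0,0,0,0],[0,0,0,0,0,0],[0,0,0,0,0,0]]]' 0.05
python3 -m handwheel '[[[0,0.005,0.002,0,0,0],[0,0.012,0.01,0,0,0],[0,0.015,0.02,0,0,0],[0,0.01,0.03,0,0,0],[0,0.005,0.035,0,0,0],[0,0,0.035,0,0,0],[0,0,0.035,0,0,0],[0,0,0.035,0,0,0],[0,0,0.025,0,0,0],[0,0,0,0,0,0]]]'
```

```text
time: 31.97
tool_pos: [0.568, -0.2896, 0.0092]
tool_rot: [0.184, 0.687, 0.679, -0.182]
contact_force: [0.1, 0.7, 2.7]
gripper_width: 0.332
grasp_force: 59.1
time: 32.8
tool_pos: [0.5707, -0.2423, 0.2447]
tool_rot: [0.19, 0.687, 0.678, -0.179]
contact_force: [0.3, 0.4, -0.1]
gripper_width: 0.33
grasp_force: 59.3
```

```bash
python3 -m handwheel '[[[0,0.02,0.01,0,0,0],[0,0.035,0,0,0,0],[0,0.04,0,0,0,0],[0,0.04,0,0,0,0],[0,0.04,0,0,0,0],[0,0.04,0,0,0,0],[0,0.04,0,0,0,0],[0,0.04,0,0,0,0],[0,0.04,0,0,0,0],[0,0.03,0,0,0,0],[0,0.02,0,0,0,0],[0,0,0,0,0,0],[0,0,0,0,0,0]]]'
python3 look.py w13; python3 - <<'E'
from h import *
d=np.load('w13.npy');t=np.array(state()['tool_pos']);v,u=np.mgrid[0:400,0:640];P=px2w('wrist',np.c_[u.ravel(),v.ravel()],depth=d.ravel())
r=P-t; m=(abs(r[:,0])<.0145)&(abs(r[:,1])<.022)&(r[:,2]>-.015)&(r[:,2]<.02)&(d.ravel()>0)
q=r[m]; h,e=np.histogram(q[:,2],35); print([(round(a*1e3,1),int(b)) for a,b in zip(e,h)])
print(w2px('wrist',[t,t+[0,0,.007]]))
# robust plane fit
A=np.c_[q[:,:2],np.ones(len(q))];w=q[:,2]>np.median(q[:,2])-.004
for _ in range(8):
    s=np.linalg.lstsq(A[w],q[w,2],rcond=None)[0]; w=abs(q[:,2]-A@s)<.0012
print('plane',s,w.sum(),'bb',q[w].min(0),q[w].max(0))
im=cv2.imread('pics/w13.png');cv2.imwrite('pics/w13c.png',cv2.resize(im[180:400,200:440],None,fx=2.5,fy=2.5))
E
```

```text
time: 33.88
tool_pos: [0.5668, 0.144, 0.2449]
tool_rot: [0.184, 0.686, 0.68, -0.182]
contact_force: [-0.5, -0.3, -1.0]
gripper_width: 0.331
grasp_force: 59.4
[0.5668 0.144  0.2449] [[0.009, 1.0, -0.0], [0.866, -0.008, -0.5], [-0.5, 0.004, -0.866]] f [-0.5 -0.3 -1. ] w 0.331 59.4
[(np.float64(-6.8), 23), (np.float64(-6.1), 44), (np.float64(-5.3), 57), (np.float64(-4.5), 73), (np.float64(-3.8), 89), (np.float64(-3.0), 105), (np.float64(-2.2), 108), (np.float64(-1.5), 125), (np.float64(-0.7), 136), (np.float64(0.1), 138), (np.float64(0.8), 128), (np.float64(1.6), 143), (np.float64(2.4), 147), (np.float64(3.1), 143), (np.float64(3.9), 160), (np.float64(4.7), 175), (np.float64(5.4), 198), (np.float64(6.2), 394), (np.float64(7.0), 937), (np.float64(7.7), 175), (np.float64(8.5), 25), (np.float64(9.3), 18), (np.float64(10.0), 22), (np.float64(10.8), 26), (np.float64(11.6), 23), (np.float64(12.3), 25), (np.float64(13.1), 30), (np.float64(13.8), 18), (np.float64(14.6), 32), (np.float64(15.4), 23), (np.float64(16.1), 25), (np.float64(16.9), 20), (np.float64(17.7), 19), (np.float64(18.4), 21), (np.float64(19.2), 24)]
[[315.4987405  261.59405546]
 [315.56881363 274.80480034]]
plane [-0.00343439 -0.0052864   0.00717063] 1560 bb [-0.01435087 -0.01777725  0.00589453] [0.01440117 0.01810621 0.00836255]
```

View pics/w13.png

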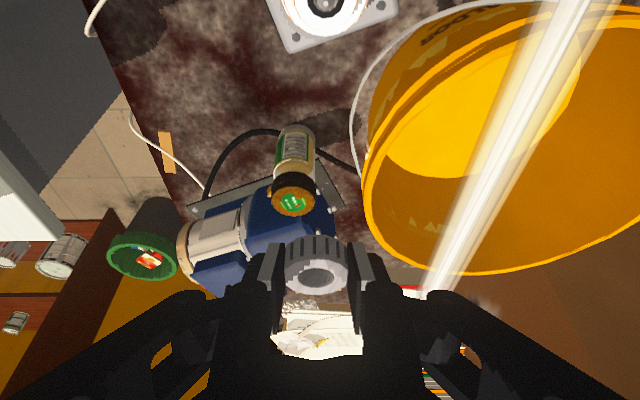

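The collar is held flat at (317,265), and the loaded spindle is at the top of the view (325,5).

```bash
python3 -m handwheel '[[[0.002,0.02,-0.01,0,0,0],[0.002,0.025,-0.02,0,0,0],[0.0025,0.02,-0.03,0,0,0],[0,0.0042,-0.03,0,0,0],[0,0,-0.02,0,0,0],[0,0,-0.007,0,0,0],[0,0,0,0,0,0],[0,0,0,0,0,0]]]'
python3 -m handwheel '[[[0,0,-0.006,0,0,0],[0,0,-0.006,0,0,0],[0,0,0,0,0,0],[0,0,0,0,0,0]]]'
```

```text
time: 34.6
tool_pos: [0.5746, 0.2108, 0.1296]
tool_rot: [0.184, 0.687, 0.678, -0.182]
contact_force: [-0.1, -0.0, -0.8]
gripper_width: 0.329
grasp_force: 59.4
time: 34.93
tool_pos: [0.5743, 0.2116, 0.117]
tool_rot: [0.184, 0.687, 0.679, -0.182]
contact_force: [0.1, 0.5, -0.7]
gripper_width: 0.332
grasp_force: 59.4
```

```bash
python3 -m handwheel '[[[0,0.0015,-0.003,0,0,0],[0,0,-0.004,0,0,0],[0,0,0,0,0,0],[0,0,0,0,0,0]]]'
python3 -m handwheel '[[[0,0,-0.003,0,0,0],[0,0,0,0,0,0],[0,0,0,0,0,0]]]'
```

```text
time: 35.27
tool_pos: [0.574, 0.2136, 0.1093]
tool_rot: [0.184, 0.687, 0.679, -0.182]
contact_force: [-0.5, 0.9, -0.6]
gripper_width: 0.33
grasp_force: 59.4
time: 35.52
tool_pos: [0.5741, 0.2136, 0.1065]
tool_rot: [0.184, 0.687, 0.679, -0.182]
contact_force: [-1.0, 3.0, -1.0]
gripper_width: 0.33
grasp_force: 59.5
```

```bash
python3 -m handwheel '[[[0,0.001,-0.0015,0,0,0],[0,0,0,0,0,0],[0,0,0,0,0,0]]]'
python3 -m handwheel '[[[0,0,0,0,0,0],[0,0,0,0,0,0],[0,0,0,0,0,0],[0,0,0,0,0,0]]]' 0.55
python3 -m handwheel '[[[0,0,0.01,0,0,0],[0,0,0.03,0,0,0],[0,0,0.04,6,0,0],[0,-0.02,0.04,6,0,0],[0,-0.03,0.01,6,0,0],[0,-0.035,0,6,0,0],[0,0,0,6,0,0],[0,0,0,0,0,0],[0,0,0,0,0,0]]]'
python3 look.py w14; python3 reel.py w14 '[(.574,.213)]' .112
python3 - <<'E'
import cv2;im=cv2.imread('pics/w14.png');cv2.imwrite('pics/w14c.png',cv2.resize(im[0:220,180:460],None,fx=2.5,fy=2.5))
E
```

```text
time: 35.77
tool_pos: [0.5742, 0.214, 0.1052]
tool_rot: [0.184, 0.687, 0.679, -0.182]
contact_force: [0.2, 0.3, -0.5]
gripper_width: 0.326
grasp_force: 59.4
time: 36.1
tool_pos: [0.5744, 0.2142, 0.1055]
tool_rot: [0.184, 0.687, 0.679, -0.182]
contact_force: [0.4, -0.6, -0.6]
gripper_width: 0.543
grasp_force: 0.0
time: 36.85
tool_pos: [0.5744, 0.1292, 0.2337]
tool_rot: [0.001, 0.712, 0.702, 0.0]
contact_force: [-0.5, 0.3, -1.1]
gripper_width: 0.552
grasp_force: 0.0
[0.5744 0.1292 0.2337] [[0.015, 1.0, 0.001], [1.0, -0.015, -0.001], [-0.001, 0.001, -1.0]] f [-0.5  0.3 -1.1] w 0.552 0.0
reel [0.5735 0.2126] axes [0.0317 0.0324] area D 0.0317 z 0.1106
```

View pics/w14c.png

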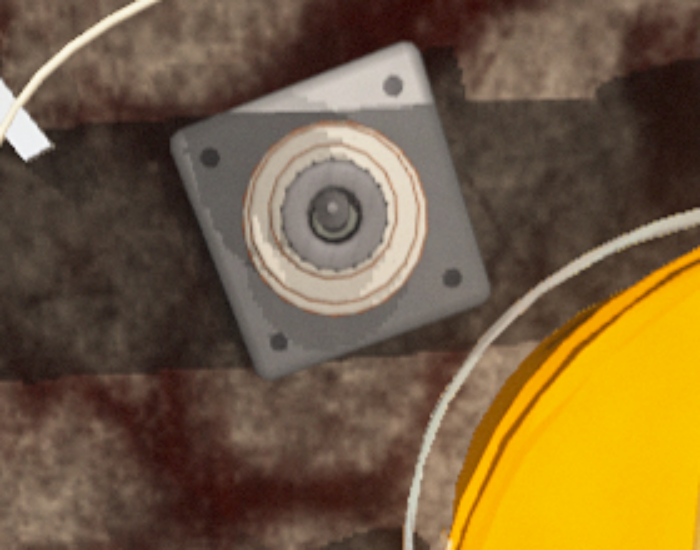

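Full stack confirmed: concentric reels with the collar on top at crop (335,215). Now the jog box, with the fingers shut.

```bash
python3 -m handwheel '[[[0,-0.02,0.02,0,0,0],[-0.01,-0.035,0,0,0,0],[-0.01,-0.038,0,0,0,0],[-0.01,-0.038,0,0,0,0],[-0.01,-0.038,0,0,0,0],[-0.01,-0.038,0,0,0,0],[-0.01,-0.038,0,0,0,0],[-0.01,-0.038,0,0,0,0],[-0.01,-0.038,0,0,0,0],[-0.01,-0.038,0,0,0,0],[-0.01,-0.035,0,0,0,0],[-0.01,-0.02,0,0,0,0],[-0.01,-0.01,0,0,0,0],[0,0,0,0,0,0],[0,0,0,0,0,0]]]' 0
python3 look.py w15 jog_large_top:.059:p jog_small_top:.059:p; python3 - <<'E'
from h import *
d=np.load('w15.npy');v,u=np.mgrid[0:400,0:640];P=px2w('wrist',np.c_[u.ravel(),v.ravel()],depth=d.ravel())
for c,r in (((.455,-.253),.03),((.456,-.316),.024)):
    m=(np.hypot(*(P[:,:2]-c).T)<r)&(abs(P[:,2]-.059)<.004);q=P[m];print(m.sum(),q.mean(0),(q.min(0)+q.max(0))/2,np.ptp(q,0))
E
```

```text
time: 38.15
tool_pos: [0.4549, -0.2924, 0.252]
tool_rot: [-0.001, 0.711, 0.703, -0.0]
contact_force: [0.6, 0.1, 0.4]
gripper_width: -0.004
grasp_force: 0.0
[ 0.4549 -0.2924  0.252 ] [[0.01, 1.0, -0.001], [1.0, -0.01, 0.001], [0.001, -0.001, -1.0]] f [0.6 0.1 0.4] w -0.004 0.0
jog_small_top 0.73 [318. 198.] [ 0.4575 -0.3147  0.059 ]
1272 [ 0.45413983 -0.2505802   0.05871747] [ 0.45399925 -0.25073634  0.05821408] [0.03952803 0.03877981 0.00581674]
323 [ 0.45689849 -0.31612414  0.05853262] [ 0.4564841  -0.31630555  0.05784393] [0.02083786 0.02021696 0.00566983]
```

View pics/w15.png

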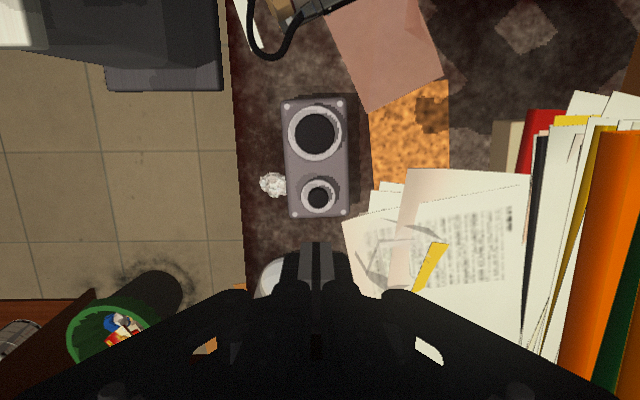

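The buttons are at (316,132) and (318,196), and the fingers are shut.

```bash
python3 -m handwheel '[[[-0.001,0.02,-0.02,0,0,0],[0,0.0217,-0.03,0,0,0],[0,0,-0.035,0,0,0],[0,0,-0.035,0,0,0],[0,0,-0.03,0,0,0],[0,0,-0.02,0,0,0],[0,0,-0.012,0,0,0],[0,0,0,0,0,0],[0,0,-0.006,0,0,0],[0,0,-0.005,0,0,0],[0,0,-0.003,0,0,0],[0,0,-0.002,0,0,0],[0,0,0,0,0,0],[0,0,0,0,0,0]]]' 0
```

```text
time: 39.47
tool_pos: [0.4543, -0.2523, 0.0559]
tool_rot: [0.001, 0.711, 0.703, 0.0]
contact_force: [1.9, 1.3, 3.2]
gripper_width: 0.003
grasp_force: 1.4
```

```bash
python3 -m handwheel '[[[0,0,-0.002,0,0,0],[0,0,-0.002,0,0,0],[0,0,0,0,0,0],[0,0,0,0,0,0]]]'
python3 -m handwheel '[[[0,0,-0.001,0,0,0],[0,0,-0.001,0,0,0],[0,0,0,0,0,0],[0,0,0,0,0,0]]]'
```

```text
time: 39.8
tool_pos: [0.4543, -0.2523, 0.052]
tool_rot: [0.001, 0.711, 0.703, 0.0]
contact_force: [0.3, 1.6, 7.7]
gripper_width: 0.005
grasp_force: 3.8
time: 40.13
tool_pos: [0.4545, -0.2523, 0.0518]
tool_rot: [0.001, 0.711, 0.703, 0.0]
contact_force: [-4.2, 4.6, 18.9]
gripper_width: 0.003
grasp_force: 9.2
```

Fully down, on the stop. I'll hold for about 4 s.

```bash
Z='see rows'; python3 -m handwheel '[[[0,0,0,0,0,0],[0,0,0,0,0,0],[0,0,0,0,0,0],[0,0,0,0,0,0],[0,0,0,0,0,0],[0,0,0,0,0,0],[0,0,0,0,0,0],[0,0,0,0,0,0],[0,0,0,0,0,0],[0,0,0,0,0,0],[0,0,0,0,0,0],[0,0,0,0,0,0],[0,0,0,0,0,0],[0,0,0,0,0,0],[0,0,0,0,0,0],[0,0,0,0,0,0],[0,0,0,0,0,0],[0,0,0,0,0,0],[0,0,0,0,0,0],[0,0,0,0,0,0]]]'
python3 -m handwheel '[[[0,0,0,0,0,0],[0,0,0,0,0,0],[0,0,0,0,0,0],[0,0,0,0,0,0],[0,0,0,0,0,0],[0,0,0,0,0,0],[0,0,0,0,0,0],[0,0,0,0,0,0],[0,0,0,0,0,0],[0,0,0,0,0,0],[0,0,0,0,0,0],[0,0,0,0,0,0],[0,0,0,0,0,0],[0,0,0,0,0,0],[0,0,0,0,0,0],[0,0,0,0,0,0],[0,0,0,0,0,0],[0,0,0,0,0,0],[0,0,0,0,0,0],[0,0,0,0,0,0]]]'
python3 -m handwheel '[[[0,0,0,0,0,0],[0,0,0,0,0,0],[0,0,0,0,0,0],[0,0,0,0,0,0],[0,0,0,0,0,0],[0,0,0,0,0,0],[0,0,0,0,0,0],[0,0,0,0,0,0]]]'
python3 -m handwheel '[[[0,0,0.005,0,0,0],[0,0,0.02,0,0,0],[0,-0.01,0.02,0,0,0],[0,-0.02,0.01,0,0,0],[0.002,-0.02,0,0,0,0],[0,-0.0145,0,0,0,0],[0,0,-0.02,0,0,0],[0,0,-0.015,0,0,0],[0,0,0,0,0,0],[0,0,0,0,0,0]]]'
```

```text
time: 41.8
tool_pos: [0.4544, -0.2524, 0.0518]
tool_rot: [0.001, 0.711, 0.703, 0.0]
contact_force: [-3.5, 5.2, 19.3]
gripper_width: 0.001
grasp_force: 9.2
time: 43.47
tool_pos: [0.4545, -0.2524, 0.0518]
tool_rot: [0.001, 0.711, 0.703, 0.0]
contact_force: [-3.6, 5.5, 17.8]
gripper_width: -0.001
grasp_force: 9.2
time: 44.13
tool_pos: [0.4545, -0.2524, 0.0518]
tool_rot: [0.001, 0.711, 0.703, 0.0]
contact_force: [-3.5, 4.7, 18.7]
gripper_width: -0.004
grasp_force: 9.2
time: 44.97
tool_pos: [0.4537, -0.3151, 0.0664]
tool_rot: [-0.002, 0.711, 0.703, -0.0]
contact_force: [-0.8, -0.9, -0.1]
gripper_width: 0.0
grasp_force: 0.0
```

```bash
python3 -m handwheel '[[[0.002,-0.001,-0.005,0,0,0],[0,0,-0.004,0,0,0],[0,0,-0.003,0,0,0],[0,0,-0.002,0,0,0],[0,0,0,0,0,0],[0,0,0,0,0,0]]]'
python3 -m handwheel '[[[0,0,-0.0015,0,0,0],[0,0,-0.001,0,0,0],[0,0,0,0,0,0],[0,0,0,0,0,0]]]'
```

```text
time: 45.47
tool_pos: [0.4578, -0.3175, 0.0554]
tool_rot: [0.001, 0.711, 0.703, 0.0]
contact_force: [0.0, 0.2, 2.1]
gripper_width: 0.003
grasp_force: 1.2
time: 45.8
tool_pos: [0.4577, -0.3175, 0.0526]
tool_rot: [0.001, 0.711, 0.703, 0.0]
contact_force: [1.6, -0.4, 3.4]
gripper_width: 0.002
grasp_force: 1.8
```

```bash
python3 -m handwheel '[[[0,0,-0.0015,0,0,0],[0,0,-0.001,0,0,0],[0,0,0,0,0,0],[0,0,0,0,0,0]]]'
python3 -m handwheel '[[[0,0,0,0,0,0],[0,0,0,0,0,0],[0,0,0,0,0,0],[0,0,0,0,0,0],[0,0,0,0,0,0],[0,0,0,0,0,0],[0,0,0,0,0,0],[0,0,0,0,0,0],[0,0,0,0,0,0],[0,0,0,0,0,0],[0,0,0,0,0,0],[0,0,0,0,0,0],[0,0,0,0,0,0],[0,0,0,0,0,0],[0,0,0,0,0,0],[0,0,0,0,0,0],[0,0,0,0,0,0],[0,0,0,0,0,0],[0,0,0,0,0,0],[0,0,0,0,0,0]]]'
python3 -m handwheel '[[[0,0,0,0,0,0],[0,0,0,0,0,0],[0,0,0,0,0,0],[0,0,0,0,0,0],[0,0,0,0,0,0],[0,0,0,0,0,0],[0,0,0,0,0,0],[0,0,0,0,0,0],[0,0,0,0,0,0],[0,0,0,0,0,0],[0,0,0,0,0,0],[0,0,0,0,0,0],[0,0,0,0,0,0],[0,0,0,0,0,0],[0,0,0,0,0,0]]]'
```

```text
time: 46.13
tool_pos: [0.4579, -0.3176, 0.0518]
tool_rot: [0.0, 0.711, 0.703, 0.0]
contact_force: [-2.0, 3.7, 15.1]
gripper_width: 0.003
grasp_force: 7.1
time: 47.8
tool_pos: [0.4579, -0.3176, 0.0518]
tool_rot: [0.0, 0.711, 0.703, 0.0]
contact_force: [-3.5, 2.8, 15.0]
gripper_width: -0.003
grasp_force: 7.0
time: 49.05
tool_pos: [0.4578, -0.3176, 0.0518]
tool_rot: [0.0, 0.711, 0.703, 0.0]
contact_force: [-3.1, 2.7, 13.3]
gripper_width: -0.001
grasp_force: 7.0
```

```bash
python3 -m handwheel '[[[0,0,0.005,0,0,0],[0,0,0.03,0,0,0],[0,0,0.04,0,0,0],[0,0,0.04,0,0,0],[0,0,0.04,0,0,0],[0,0.02,0.03,0,0,0],[0.01,0.035,0.01,0,0,0],[0.01,0.039,0,0,0,0],[0.01,0.039,0,0,0,0],[0.01,0.039,0,0,0,0],[0.01,0.039,0,0,0,0],[0.01,0.039,0,0,0,0],[0.01,0.039,0,0,0,0],[0.01,0.039,0,0,0,0],[0.01,0.039,0,0,0,0],[0.01,0.039,0,0,0,0],[0.01,0.025,0,0,0,0],[0.006,0.015,0,0,0,0],[0,0,0,0,0,0],[0,0,0,0,0,0]]]' 0.6
python3 look.py w16; python3 reel.py w16 '[(.574,.213)]' .112; python3 axis.py w16 - 
```

```text
time: 50.72
tool_pos: [0.5724, 0.1292, 0.2431]
tool_rot: [-0.001, 0.711, 0.704, -0.001]
contact_force: [-1.3, 0.1, -0.1]
gripper_width: 0.598
grasp_force: 0.0
[0.5724 0.1292 0.2431] [[0.01, 1.0, -0.003], [1.0, -0.01, -0.001], [-0.001, -0.003, -1.0]] f [-1.3  0.1 -0.1] w 0.598 0.0
reel [0.5745 0.2106] axes [0.0318 0.0322] area D 0.0317 z 0.1115
spindle n 2009 [0.5741 0.212 ] bb [0.5747 0.2116] [0.0513 0.0504 0.0293] top 0.1143
```

```bash
python3 -m handwheel '[[[0.0015,0.03,0,0,0,0],[0,0.03,-0.02,0,0,0],[0,0.023,-0.03,0,0,0],[0,0,-0.03,0,0,0],[0,0,-0.025,0,0,0],[0,0,-0.015,0,0,0],[0,0,-0.01,0,0,0],[0,0,-0.008,0,0,0],[0,0,0,0,0,0],[0,0,0,0,0,0]]]'
python3 -c "
from h import *
print(state()['contact_force'])"
```

```text
time: 51.6
tool_pos: [0.5752, 0.2112, 0.1072]
tool_rot: [0.0, 0.712, 0.703, 0.0]
contact_force: [-0.0, 0.7, 0.0]
gripper_width: 0.598
grasp_force: 0.0
[-0.03276262  0.67963922  0.04660825]
```

```bash
python3 -m handwheel '[[[-0.001,0.001,-0.004,0,0,0],[0,0,0,0,0,0]]]'
python3 -m handwheel '[[[0,0,0,0,0,0],[0,0,0,0,0,0],[0,0,0,0,0,0],[0,0,0,0,0,0],[0,0,0,0,0,0],[0,0,0,0,0,0]]]' 0.05
python3 -m handwheel '[[[0,0,0.005,0,0,0],[0,0,0.01,0,0,0],[0,0,0.02,0,0,0],[0,0,0.035,0,0,0],[0,0,0.035,0,0,0],[0,-0.02,0.03,0,0,0],[0,-0.03,0.015,0,0,0],[0,-0.033,0,0,0,0],[0,0,0,0,0,0],[0,0,0,0,0,0]]]'
python3 look.py w17; python3 axis.py w17 32; python3 reel.py w17 '[(.574,.213)]' .098
```

```text
time: 51.77
tool_pos: [0.5743, 0.2129, 0.1035]
tool_rot: [0.0, 0.711, 0.703, 0.001]
contact_force: [0.3, -0.2, -0.7]
gripper_width: 0.598
grasp_force: 0.0
time: 52.27
tool_pos: [0.5745, 0.2131, 0.1039]
tool_rot: [0.001, 0.711, 0.703, 0.001]
contact_force: [-1.1, 0.1, 5.9]
gripper_width: 0.34
grasp_force: 59.0
time: 53.1
tool_pos: [0.5737, 0.1287, 0.253]
tool_rot: [-0.0, 0.712, 0.702, 0.0]
contact_force: [-0.6, 0.8, -0.6]
gripper_width: 0.342
grasp_force: 59.3
[0.5737 0.1287 0.253 ] [[0.014, 1.0, 0.0], [1.0, -0.014, 0.0], [0.0, 0.0, -1.0]] f [-0.6  0.8 -0.6] w 0.342 59.3
spindle n 1778 [0.5732 0.2141] bb [0.5735 0.2137] [0.0399 0.04   0.0273] top 0.1124
held z hist [(-0.0054, 34), (-0.0043, 68), (-0.0031, 105), (-0.002, 94), (-0.0009, 91), (0.0003, 101), (0.0014, 113), (0.0025, 107), (0.0037, 123), (0.0048, 199), (0.0059, 780), (0.0071, 1551), (0.0082, 264), (0.0116, 39), (0.0128, 37), (0.015, 32), (0.0173, 45), (0.0196, 32), (0.0207, 44), (0.0218, 38), (0.023, 36), (0.0241, 43), (0.0252, 48), (0.0275, 48), (0.0286, 51), (0.0298, 44), (0.0309, 44), (0.032, 52), (0.0332, 45), (0.0343, 49), (0.0354, 61), (0.0366, 167), (0.0377, 53)]
top z rel 0.0076 bbmid rel [-0.0001 -0.0011] ext [0.0297 0.0321 0.0049]
bore px [315.5 264.2] [300 255  32  20 478] ->rel [0.     0.0025]
reel [0.5732 0.2138] axes [0.0399 0.0401] area D 0.0397 z 0.0968
```

```bash
python3 -m handwheel '[[[0,-0.02,0.01,0,0,0],[-0.002,-0.035,0,0,0,0],[-0.002,-0.04,0,0,0,0],[-0.002,-0.04,0,0,0,0],[-0.002,-0.04,0,0,0,0],[-0.002,-0.04,0,0,0,0],[-0.002,-0.04,0,0,0,0],[-0.002,-0.04,0,0,0,0],[-0.002,-0.034,0,0,0,0],[0,-0.02,0,0,0,0],[0,-0.01,0,0,0,0],[0,0,0,0,0,0]]]'
python3 -m handwheel '[[[0,0,-0.03,0,0,0],[0,0,-0.038,0,0,0],[0,0,-0.038,0,0,0],[0,0,-0.038,0,0,0],[0,0,-0.038,0,0,0],[0,0,-0.03,0,0,0],[0,0,-0.015,0,0,0],[0,0,-0.012,0,0,0],[0,0,-0.008,0,0,0],[0,0,0,0,0,0],[0,0,0,0,0,0]]]'
```

```text
time: 54.15
tool_pos: [0.5577, -0.2298, 0.2616]
tool_rot: [-0.001, 0.712, 0.702, -0.0]
contact_force: [0.7, 0.8, 0.1]
gripper_width: 0.338
grasp_force: 59.3
time: 55.07
tool_pos: [0.5586, -0.2288, 0.0164]
tool_rot: [0.001, 0.711, 0.703, 0.0]
contact_force: [0.3, 0.5, -0.0]
gripper_width: 0.338
grasp_force: 59.3
```

```bash
python3 -m handwheel '[[[0,0,-0.004,0,0,0],[0,0,-0.002,0,0,0],[0,0,0,0,0,0],[0,0,0,0,0,0]]]'
python3 -m handwheel '[[[0,0,-0.001,0,0,0],[0,0,0,0,0,0],[0,0,0,0,0,0]]]'
```

```text
time: 55.4
tool_pos: [0.558, -0.2294, 0.0101]
tool_rot: [0.0, 0.711, 0.703, 0.0]
contact_force: [0.1, 0.3, -0.6]
gripper_width: 0.336
grasp_force: 59.3
time: 55.65
tool_pos: [0.558, -0.2294, 0.0089]
tool_rot: [0.0, 0.711, 0.703, 0.0]
contact_force: [0.8, -0.6, 0.8]
gripper_width: 0.341
grasp_force: 59.4
```

```bash
python3 -m handwheel '[[[0,0,-0.0005,0,0,0],[0,0,0,0,0,0],[0,0,0,0,0,0],[0,0,0,0,0,0],[0,0,0,0,0,0]]]' 0.55
python3 -m handwheel '[[[0,0,0.01,0,0,0],[0,0,0.03,0,0,0],[0,0,0.04,0,0,0],[0,0,0.04,0,0,0],[0,0,0.04,0,0,0],[0,-0.02,0.04,0,0,0],[0,-0.02,0.03,0,0,0],[0,0,0,0,0,0],[0,0,0,0,0,0]]]'
python3 look.py w18 collar_mid:.017:m mat_top:.003:p; python3 - <<'E'
from h import *
im,d=grab_frame('side');w=cv2.imread('pics/w18.png')
a=cv2.resize(im[150:300,140:500],(800,333));b=cv2.resize(w[60:260,120:480],(480,267))
c=np.zeros((600,800,3),np.uint8);c[:333]=a;c[333:,:480]=b;cv2.imwrite('pics/fin.png',c)
for t in ['spice_jar','small_bottle','amber_bottle','flat_flask']:
    print(t,[(round(r['conf'],2),np.round(px2w('side',r['position'],0)[0],3)) for r in pinpoint('side',t)[:1]])
E
```

```text
time: 56.07
tool_pos: [0.5577, -0.2292, 0.008]
tool_rot: [-0.0, 0.711, 0.703, -0.0]
contact_force: [0.3, -0.2, -0.3]
gripper_width: 0.55
grasp_force: 0.0
time: 56.82
tool_pos: [0.5589, -0.2694, 0.2396]
tool_rot: [0.003, 0.712, 0.702, 0.001]
contact_force: [-0.0, -0.1, -0.9]
gripper_width: 0.55
grasp_force: 0.0
[ 0.5589 -0.2694  0.2396] [[0.013, 1.0, 0.006], [1.0, -0.013, -0.004], [-0.004, 0.006, -1.0]] f [-0.  -0.1 -0.9] w 0.55 0.0
mask collar_mid 0.81 [298. 120.  29.  27.] circ [ 0.5549 -0.228 ] D 0.0305 bbmid [ 0.5548 -0.2282] ext [0.0298 0.0293] z 0.0125
mat_top 0.64 [313. 134.] [ 0.5539 -0.2276  0.003 ]
spice_jar [(0.62, array([0.546, 0.034, 0.   ]))]
small_bottle [(0.61, array([ 0.545, -0.251,  0.   ]))]
amber_bottle [(0.61, array([ 0.442, -0.525,  0.   ]))]
flat_flask [(0.68, array([ 0.412, -0.437,  0.   ]))]
```

View pics/fin.png

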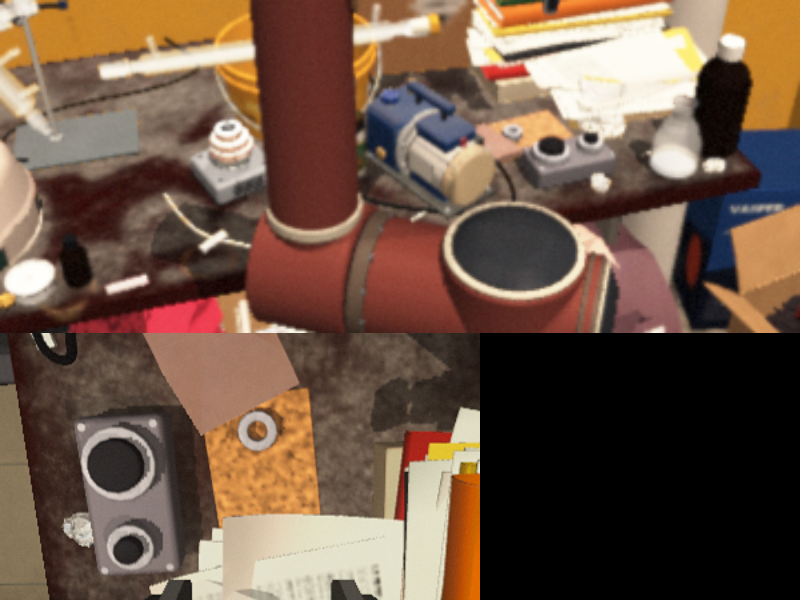

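The final view shows the collar flat on the mat at (258,431), the reels stacked on the winder at (232,145), and the bottles and flask upright. One quick numeric check of the collar, winder and spice jar before handing in.

```bash
python3 -m handwheel '[[[0,0,0,0,0,0],[0,0,0,0,0,0],[0,0,0,0,0,0]]]'
python3 look.py w19; python3 reel.py w19 '[(.557,-.229)]' .017; python3 - <<'E'
from h import *
d=np.load('w19.npy');v,u=np.mgrid[0:400,0:640];P=px2w('wrist',np.c_[u.ravel(),v.ravel()],depth=d.ravel())
r=np.hypot(P[:,0]-.557,P[:,1]+.229);m=(r<.014)&(r>.010);q=P[m];A=np.c_[q[:,:2]-[.557,-.229],np.ones(len(q))]
print('collar top plane',np.linalg.lstsq(A,q[:,2],rcond=None)[0])
im,d=grab_frame('scene')
for t in ['spice_jar','small_bottle','amber_bottle','flat_flask']:
    print(t,[(round(r['conf'],2),np.round(px2w('scene',r['position'],0)[0],3)) for r in pinpoint('scene',t)[:1]])
    print([np.round(r['box']) for r in spot_in('scene',t)[:1]])
E
```

```text
time: 57.47
tool_pos: [0.5577, -0.2677, 0.2352]
tool_rot: [-0.0, 0.711, 0.703, -0.0]
contact_force: [-0.1, 0.3, -0.1]
gripper_width: 0.552
grasp_force: 0.0
[ 0.5577 -0.2677  0.2352] [[0.012, 1.0, -0.0], [1.0, -0.012, 0.0], [0.0, -0.0, -1.0]] f [-0.1  0.3 -0.1] w 0.552 0.0
reel [ 0.5546 -0.2092] axes [0.0705 0.0775] area D 0.0681 z 0.0161
collar top plane [ 0.01709798 -0.06787029  0.01565385]
spice_jar [(0.65, array([0.554, 0.022, 0.   ]))]
[array([292., 192.,   8.,  28.])]
small_bottle [(0.61, array([ 0.417,  0.444, -0.   ]))]
[array([203., 252.,  11.,  21.])]
amber_bottle [(0.81, array([ 0.468, -0.543,  0.   ]))]
[array([410., 154.,  18.,  45.])]
flat_flask [(0.91, array([ 0.422, -0.44 ,  0.   ]))]
[array([396., 179.,  17.,  29.])]
```

```bash
python3 - <<'E'
from h import *
d=np.load('w19.npy');v,u=np.mgrid[0:400,0:640];P=px2w('wrist',np.c_[u.ravel(),v.ravel()],depth=d.ravel())
m=(np.hypot(P[:,0]-.557,P[:,1]+.229)<.022)&(P[:,2]>.0135)&(P[:,2]<.021);q=P[m];c=q.mean(0);A=np.c_[q[:,:2]-c[:2],np.ones(len(q))];w=np.ones(len(q),bool)
for _ in range(6):
    s=np.linalg.lstsq(A[w],q[w,2],rcond=None)[0];w=abs(q[:,2]-A@s)<.001
print(s,w.sum(),len(q),q[w].min(0),q[w].max(0))
for y in np.arange(-.25,-.17,.006): 
    k=(abs(P[:,1]-y)<.003); print(round(y,3),[int(1e3*np.median(P[k&(abs(P[:,0]-x)<.003),2])) for x in np.arange(.52,.61,.01)])
E
```

```text
[0.00829013 0.00388912 0.01656066] 393 543 [ 0.54284117 -0.24630027  0.01548103] [ 0.5734849  -0.21603278  0.01757758]
-0.25 [2, 308, 318, 327, 2, 324, 316, 302, 2]
-0.244 [2, 2, 2, 16, 16, 3, 3, 3, 2]
-0.238 [2, 2, 2, 16, 9, 16, 2, 2, 2]
-0.232 [2, 2, 2, 15, 2, 16, 2, 2, 2]
-0.226 [9, 3, 2, 16, 2, 16, 2, 2, 2]
-0.22 [11, 10, 6, 16, 16, 3, 2, 2, 2]
-0.214 [12, 11, 10, 10, 3, 2, 2, 2, 2]
-0.208 [12, 12, 12, 12, 12, 2, 2, 3, 2]
-0.202 [13, 14, 13, 13, 13, 13, 3, 2, 1]
-0.196 [14, 16, 15, 14, 377, 14, 14, 0, 0]
-0.19 [14, 17, 16, 15, 15, 15, 15, 0, 0]
-0.184 [15, 18, 18, 17, 16, 16, 16, 0, 0]
-0.178 [15, 19, 19, 19, 18, 17, 17, 0, 0]
-0.172 [16, 20, 21, 20, 19, 18, 17, 0, 0]
```

Collar flat, top at 16.6 mm (level within 0.5°). Handing in.

```bash
python3 -c "
from plant import job_done
print(job_done())"
```

```text
the job is handed in; nothing more can be done
None
```

I handed the job in at about 57 s of the 208 s: the spacer and the three reels on the desk (64, 56 and 40 mm, widest at the bottom) are stacked on the spindle, the large button was held about 4 s and then the small one about 3 s, the collar lies flat on the cork mat, and my last camera checks showed no bottle, flask or jar knocked over.

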